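Bridge the staining basin and set the slide carriers to drain

ROBOT

A 6-joint arm with a two-finger parallel gripper is mounted at the origin on the work surface. World frame = base frame: x ahead of the robot, y to its left, z up, the work surface at z = 0. Lengths are in m, angles in degrees, forces in N, time in s.
With the tool pointing down it reaches from about 0.325 to 1 m from the base axis. Payload 5.1 kg.
Tool frame: the origin (TCP) lies midway between the tips of the shut fingers; the grasp point (between the pads) lies 19 mm behind it; z points along the fingers, y is the direction in which the jaws open and shut (so a half turn about z gives the same grasp; the last joint's range is limited). The gripper opens to 85 mm and grips with 20 to 120 N. Pads are 22 mm wide; open, the fingers measure 114 mm over their backs; the gripper's body (76 mm by 85 mm) begins 54 mm behind the grasp point. The pads swing forward as they close: fully open they stand 13 mm farther back than shut.
Start: joints at [63.449, 7.093, 94.555, -0, 78.352, -4.733], TCP at [0.242, 0.603, 0.231] pointing down, gripper open.
Joint ranges: [-149.61, 149.61], [-58.7, 133.49], [1.44, 155.28], [-77.14, 257.14], [18.33, 153.61], [-166.67, 166.67]. Speed limits (degrees/s): [147.25, 147.25, 180, 180, 180, 180].

INTERFACE

Orientations are given as [roll, pitch, yaw] about the fixed x, y, z axes, in that order (R = Rz(yaw) Ry(pitch) Rx(roll)).
In Python, from station import arm gives the robot as it stands.
- The arm moves only by the shell command python3 -m jog 'ROWS' [FORCE]. ROWS is JSON, a list that holds one entry, the list of rows, each a list of 7 numbers: the shift along the tool's x, y, z in mm, then the turn, a rotation vector about the tool's x, y, z in rad, then the closure, from 0 (fully open) to 1 (shut). In form: [[[x, y, z, ax, ay, az, claw], ...]]. A call has 1 to 12 rows; each row shifts and turns the commanded pose from where the row before left it, along the tool's axes as they then stand; what a row does not reach is not made up. A row lasts 1/12 s, in which the tool goes at most 41.7 mm and 7.16 degrees, less where a joint would pass 70% of its speed; a pose out of reach is approached as far as the arm can. A call with a gripper value outside its range is refused whole. The fingers move at their own pace and stop on an object; FORCE is the grip in N (left out, the last holds). Time passes only in rows, so rows that do not move let the fingers close. It gives the time, the measured TCP pose, the force and the opening at its end, in the units of the state.
- arm.get_obs(): the state, without advancing time (a new reading comes with each control period).
- arm.get_image(name): name is "scene" or "side" or "wrist"; returns a dict with "frame" (384x512x3 uint8, blue, green, red), "z_map" (384x512 float32, m along the optical axis (not along the pixel's ray), 0 where there is no reading), "fx", "fy", "cx", "cy" (pixels), "distortion" ([k1, k2, p1, p2, k3] as OpenCV has them; the pictures are not rectified), "world_to_cam" (4x4, takes a point from world to camera coordinates); the wrist camera has in their place "T_tool_cam" (4x4, takes a point from camera to tool coordinates, whose origin is the TCP and whose axes are the flange's). Camera axes: x right, y up, looking along -z (the intrinsics and any distortion apply to the point x, -y, -z); pixel columns grow to the right and rows downward; lengths in m; the calibration is good to about 2 mm. A picture is of the moment at which its call begins: read the wrist's pose just before it.
- arm.job_done(): hands the job in, once; it reports no verdict.
The state is a dict: "clock": time; "qpos": joint angles; "joint_velocities": joint speeds; "joint_efforts": joint torques, N m; "position": TCP position; "tcp_rot": TCP orientation; "ft_force": force on the tool from outside, world axes, zero at the start; "wrist_torque": the same for the moment, N m; "width": opening from 0.0 (shut) to 1.0 (fully open).
Only numpy, scipy, OpenCV 4.12 (cv2) and the standard library are available. Lean on these libraries where they do the work, as an engineer would, in place of code of your own. Each camera call takes 0.05 s, during which the arm holds its last target.

TASK

Get the staining basin ready for draining: pick out the two long bars and lay them across the basin from end wall to end wall, one in each pair of notches and about evenly overhanging. Then stand the two slide carriers on the bars, both bars under each, handles running the same way as the bars, the large carrier centred over the half of the basin with the drain nozzle, the small one centred over the other half. Set everything down without dropping it, keep the carriers upright, and leave the short bar, the jar and the mouse where they are.

Things in the scene. Friction and masses are not known exactly. Their poses are not given: they have to be found in the camera images.
- basin: Fixed white open basin, 150 (x) x 210 mm (y), rim 60 mm high, walls 8 mm. Origin: centre of underside. Rims of both end walls (y = +-101 mm, gap 194 mm) carry 8 mm lugs leaving two notches 26 mm wide at x = -32 and +32 mm, notch floor at rim height. Grey drain nozzle, 22 mm thick, sticks out 42 mm from the +y end, 30 mm up. Middles of the halves: y = +50 mm (nozzle half) and -50 mm.
- long_bar_a: Long square steel bar, 12 x 12 mm, 240 mm long along its y; origin at the centre of its underside, z up. About 0.12 kg. Lies on a blue mat 3 mm thick. Same as long_bar_b: either may go in either pair of notches. Grip it across its middle.
- long_bar_b: The other long square steel bar, 12 x 12 x 240 mm (along its y), same as long_bar_a; origin at the centre of its underside.
- short_bar: Short square steel bar, 12 x 12 mm, 150 mm long along its y: too short for the basin. Lies on the mat beside the long bars (the three lie about 55 mm apart, centre to centre, so open the fingers only part way between them). Origin at the centre of its underside. Stays where it is.
- large_carrier: Large steel slide carrier on the mat, eight slides fixed in it; footprint 90 (x) x 80 mm (y), body 30 mm high. Over its middle a straight handle bar, 10 mm wide (x), runs along y from end to end, 60 to 70 mm above the underside, on a thin post at each end: pinch it across x at its middle. Origin: centre of underside, z up. About 0.2 kg; alike when turned half round.
- small_carrier: Small steel slide carrier on the mat, holding four glass slides that are fixed in it; like the large one but footprint 90 mm (x) by 50 mm (y); body 30 mm high, handle 10 mm wide along y, from 60 to 70 mm above the underside. Origin: centre of the underside, z up. About 0.13 kg.
- stain_jar: Amber glass jar with black cap, 52 mm wide, 75 mm high, standing loose on the bench; origin at the centre of its underside. Bystander.
- mouse: Ivory computer mouse, 100 x 58 x 32 mm, loose on the bench; origin at the centre of its underside. Bystander.
Mind the look-alikes: they are no part of the job. What is shaped like the large_carrier but purple is not meant.

How it is judged (in metres and radians):
On the way:
1. both long bars lie across the basin, one in each pair of notches, released (((x of long_bar_a in the frame of basin between -0.044 and -0.02 m and y of long_bar_a in the frame of basin between -0.015 and 0.015 m and z of long_bar_a in the frame of basin between 0.055 and 0.065 m and x of long_bar_b in the frame of basin between 0.02 and 0.044 m and y of long_bar_b in the frame of basin between -0.015 and 0.015 m and z of long_bar_b in the frame of basin between 0.055 and 0.065 m) or (x of long_bar_b in the frame of basin between -0.044 and -0.02 m and y of long_bar_b in the frame of basin between -0.015 and 0.015 m and z of long_bar_b in the frame of basin between 0.055 and 0.065 m and x of long_bar_a in the frame of basin between 0.02 and 0.044 m and y of long_bar_a in the frame of basin between -0.015 and 0.015 m and z of long_bar_a in the frame of basin between 0.055 and 0.065 m)) and contact force between the fingers and long_bar_a below 0.2 N and contact force between the fingers and long_bar_b below 0.2 N), for 0.2 s.
At the end, for the whole second after the job is handed in: Long bars in the two notch pairs (12 mm across, 15 mm along, 5 mm height); carriers level on both bars (0.1 rad; 15 mm each way, 5 mm height, handles within 0.2 rad of the bars), large over the middle of the nozzle half (50 mm from centre), small over the other; all released, at rest (all of step 1 and x of large_carrier in the frame of basin between -0.015 and 0.015 m and y of large_carrier in the frame of basin between 0.035 and 0.065 m and z of large_carrier in the frame of basin between 0.067 and 0.077 m and angle between each of large_carrier, small_carrier's own z axis and vertical below 0.1 rad and angle between the y axis of each of large_carrier, small_carrier and the y axis of basin, either way round below 0.2 rad and x of small_carrier in the frame of basin between -0.015 and 0.015 m and y of small_carrier in the frame of basin between -0.065 and -0.035 m and z of small_carrier in the frame of basin between 0.067 and 0.077 m and linear speed of each of long_bar_a, long_bar_b, large_carrier, small_carrier below 0.02 m/s and angular speed of each of long_bar_a, long_bar_b, large_carrier, small_carrier below 0.2 rad/s and contact force between the fingers and large_carrier below 0.2 N and contact force between the fingers and small_carrier below 0.2 N); the robot touches nothing.
It fails at once if the short bar, the jar or the mouse is moved by more than 20 mm (distance of any of short_bar, stain_jar, mouse from where it was at the start of the episode above 0.02 m).
It fails at once if a carrier is tipped by more than 0.5 rad (angle between any of large_carrier, small_carrier's own z axis and vertical above 0.5 rad).
It fails at once if a long bar or a carrier is dropped (moves faster than 0.5 m/s while no finger touches it) ((contact force between the fingers and long_bar_a below 0.05 N and linear speed of long_bar_a above 0.5 m/s) or (contact force between the fingers and long_bar_b below 0.05 N and linear speed of long_bar_b above 0.5 m/s) or (contact force between the fingers and large_carrier below 0.05 N and linear speed of large_carrier above 0.5 m/s) or (contact force between the fingers and small_carrier below 0.05 N and linear speed of small_carrier above 0.5 m/s)).
It also fails if it takes over 120 s, if anything falls off the work surface, if the arm or the gripper's body presses on something with over 40 N, if the wrist force passes 120 N, or if a joint passes its speed limit or range.

## Working session

There is one attempt and no reset: what is moved stays moved. The work goes in short steps, Python scripts to look and compute and a shell command to move; the robot and the scene stay as the last step left them, time stands still between calls to the robot, and variables do not carry over. Pictures are saved under pics/ and viewed, and the job is handed in when it is done.

```bash
mkdir -p pics; ls
python3 - <<'E'
from station import arm
import cv2
print(arm.get_obs())
for n in ["scene","side","wrist"]:
    d=arm.get_image(n); cv2.imwrite(f"pics/{n}0.png",d["frame"])
    print(n,{k:(v if k not in("frame","z_map") else v.shape) for k,v in d.items()})
E
```

```text
pics
{'clock': 0.0, 'qpos': array([ 6.34501878e+01,  7.13557994e+00,  9.46339738e+01,  1.67782636e-04,
        7.83526619e+01, -4.73284924e+00]), 'joint_velocities': array([ 0.00386036, -0.01764255,  0.00403282, -0.10269567,  0.07883539,
        0.06731183]), 'joint_efforts': array([ 1.49064432e-03, -4.23621476e+01, -3.65448439e+01, -4.46217075e-05,
        6.97242722e-03,  8.56381792e-07]), 'position': array([0.24132087, 0.60288163, 0.2300306 ]), 'tcp_rot': array([-1.79878215e+02, -1.02476857e-02,  1.58182992e+02]), 'ft_force': array([-0.05730681, -1.50942114, -0.0528081 ]), 'wrist_torque': array([-0.00208946,  0.04805798, -0.07412261]), 'width': 0.994751457094271}
scene {'frame': (384, 512, 3), 'z_map': (384, 512), 'fx': 419.25780818255504, 'fy': 419.25780818255504, 'cx': 257.2190849450092, 'cy': 193.35861851456232, 'distortion': array([-0.03616831,  0.        ,  0.        ,  0.        ,  0.        ]), 'world_to_cam': array([[ 0.38438812,  0.9231692 ,  0.00209607, -0.14883556],
       [-0.65663719,  0.27181247,  0.70352369,  0.29275336],
       [ 0.64890167, -0.27180251,  0.7106687
[... 481 characters left out ...]
0.76001282,  0.57906548, -1.19615013],
       [ 0.        ,  0.        ,  0.        ,  1.        ]])}
wrist {'frame': (384, 512, 3), 'z_map': (384, 512), 'fx': 336.72645509197554, 'fy': 336.72645509197554, 'cx': 249.6410743950932, 'cy': 197.88614980785223, 'distortion': array([-0.03645342,  0.        ,  0.        ,  0.        ,  0.        ]), 'T_tool_cam': array([[-2.14089262e-04,  9.58759305e-01,  2.84219191e-01,
         7.07839256e-02],
       [ 9.99999774e-01,  3.86446283e-04, -5.50349033e-04,
         8.47398819e-05],
       [-6.37487706e-04,  2.84219009e-01, -9.58759171e-01,
        -1.41522073e-01],
       [ 0.00000000e+00,  0.00000000e+00,  0.00000000e+00,
         1.00000000e+00]])}
```

View pics/scene0.png

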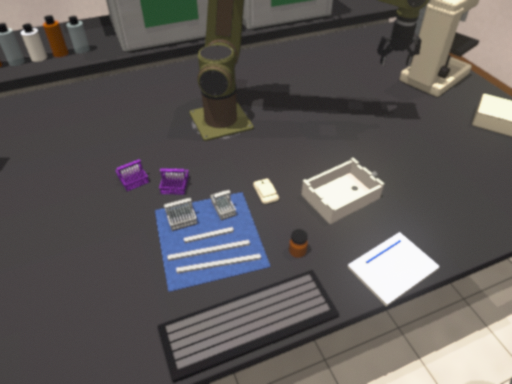

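View pics/side0.png

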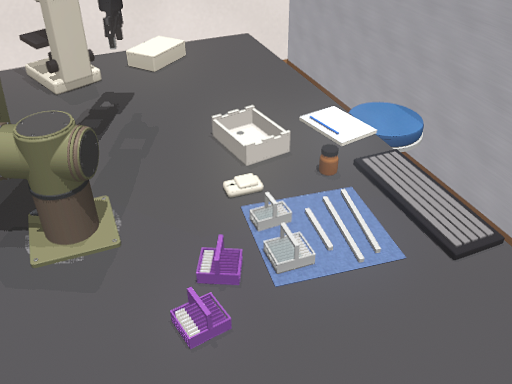

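View pics/wrist0.png

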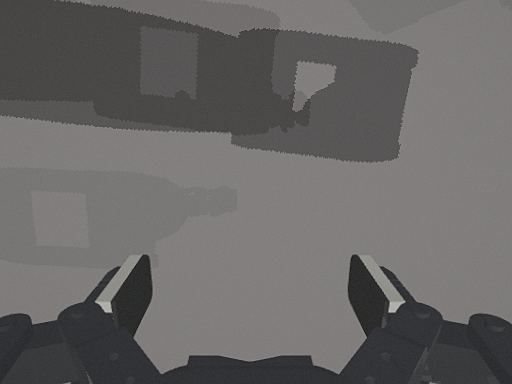

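Scene picture: the steel carriers on the mat are at about (180,213) for the large one and (223,204) for the small one. The purple look-alikes are at (131,174) and (174,181). The short bar is at (208,235), the long bars at (208,250) and (217,264), and the basin at (342,190). I'll enlarge these areas.

```bash
cat > h.py <<'E'
from station import arm
import cv2, numpy as np
from scipy.spatial.transform import Rotation as R
def tool():
    o=arm.get_obs(); T=np.eye(4); T[:3,:3]=R.from_euler('xyz',o['tcp_rot'],degrees=True).as_matrix(); T[:3,3]=o['position']; return T
def grab(n):
    T=tool() if n=='wrist' else None
    d=arm.get_image(n)
    d['c2w']=T@d['T_tool_cam'] if n=='wrist' else np.linalg.inv(d['world_to_cam'])
    d['K']=np.array([[d['fx'],0,d['cx']],[0,d['fy'],d['cy']],[0,0,1.]])
    return d
def rays(d,uv):
    p=cv2.undistortPoints(np.asarray(uv,float).reshape(-1,1,2),d['K'],d['distortion']).reshape(-1,2)
    return np.c_[p[:,0],-p[:,1],-np.ones(len(p))]
def cloud(d):
    h,w=d['z_map'].shape; u,v=np.meshgrid(np.arange(w),np.arange(h))
    r=rays(d,np.c_[u.ravel(),v.ravel()])*d['z_map'].reshape(-1,1)
    return (r@d['c2w'][:3,:3].T+d['c2w'][:3,3]).reshape(h,w,3)
def onplane(d,uv,z):
    r=rays(d,uv)@d['c2w'][:3,:3].T; o=d['c2w'][:3,3]
    return o+r*((z-o[2])/r[:,2])[:,None]
def proj(d,P):
    P=np.atleast_2d(P); M=np.linalg.inv(d['c2w']); q=P@M[:3,:3].T+M[:3,3]
    q=np.c_[q[:,0],-q[:,1],-q[:,2]]
    return cv2.projectPoints(q,np.zeros(3),np.zeros(3),d['K'],d['distortion'])[0].reshape(-1,2)
def crop(d,n,x0,y0,x1,y1,s):
    cv2.imwrite(n,cv2.resize(d['frame'][y0:y1,x0:x1],None,fx=s,fy=s,interpolation=cv2.INTER_CUBIC))
E
python3 - <<'E'
from h import *
d=grab('scene'); crop(d,'pics/s_mat.png',110,145,280,295,4.5); crop(d,'pics/s_bas.png',290,145,400,230,7)
C=cloud(d)
for n,u,v in [('large',180,213),('small',223,204),('short',208,235),('lb1',208,250),('lb2',217,264),('jar',299,240),('mouse',266,191),('basin floor',345,185),('mat',230,220),('purp',174,181)]:
    print(n,C[v,u].round(3))
e=grab('side'); crop(e,'pics/d_bas.png',200,95,300,170,7)
C=cloud(e)
for n,u,v in [('lb1',342,228),('lb2',360,220),('short',318,228),('mat',330,250)]: print(n,C[v,u].round(3))
E
```

```text
large [ 0.427 -0.283  0.003]
small [ 0.446 -0.144  0.008]
short [ 0.556 -0.23   0.015]
lb1 [ 0.61  -0.247  0.015]
lb2 [ 0.665 -0.239  0.014]
jar [ 0.72  -0.013  0.077]
mouse [ 0.467 -0.002  0.031]
basin floor [0.521 0.266 0.007]
mat [ 0.517 -0.146  0.005]
purp [ 0.28  -0.263  0.006]
lb1 [ 0.6   -0.259  0.015]
lb2 [ 0.656 -0.249  0.014]
short [ 0.548 -0.237  0.015]
mat [ 0.544 -0.304  0.003]
```

View pics/s_mat.png

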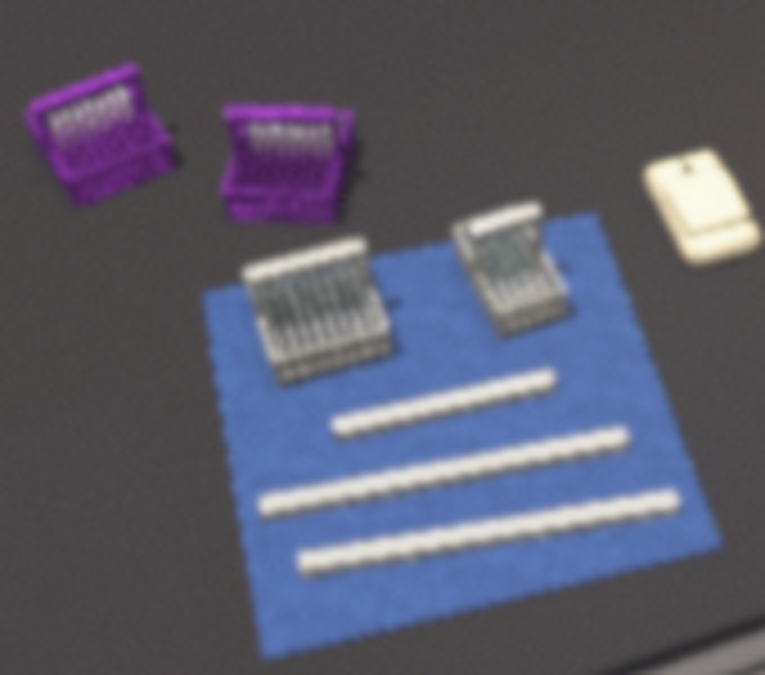

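View pics/s_bas.png

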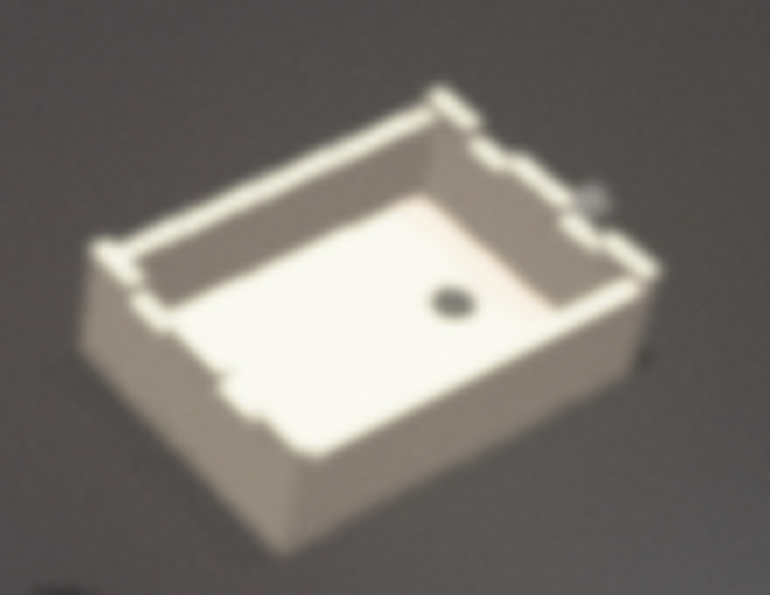

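View pics/d_bas.png

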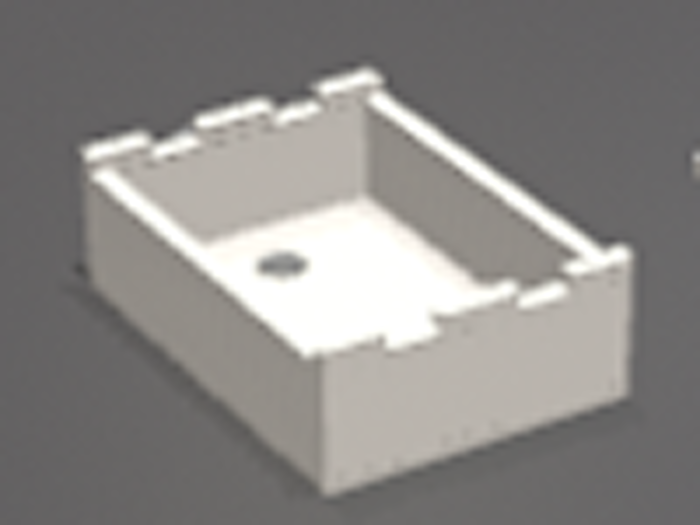

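Scene crop: the nozzle is at about px (375,173), at the far end from the robot's mat side, and the drain hole is near it. Next I'll fit poses from the depth clouds of both cameras.

```bash
cat > fit.py <<'E'
from h import *
def rect(P):
    r=cv2.minAreaRect((P[:,:2]*1000).astype(np.float32)); return np.round(r[0],1),np.round(r[1],1),round(r[2],1)
def allfit(n):
    d=grab(n); C=cloud(d); f=d['frame'].astype(int); sat=f.max(2)-f.min(2); br=f.mean(2)
    X,Y,Z=C[...,0],C[...,1],C[...,2]
    def cc(m,name,minn=25):
        k,l=cv2.connectedComponents(m.astype(np.uint8))
        for i in range(1,k):
            q=C[l==i]
            if len(q)>=minn: print(n,name,len(q),rect(q),'z',np.median(q[:,2]).round(4))
    mat=(X>.33)&(X<.78)&(Y>-.5)&(Y<-.08)
    cc(mat&(Z>.0105)&(Z<.025)&(sat<60)&(br>120)&(X>.5),'bar')
    cc(mat&(Z>.055)&(Z<.09),'handle',8)
    bas=(X>.3)&(X<.75)&(Y>.08)&(Y<.5)
    cc(bas&(Z>.045)&(Z<.085),'rim')
    cc(bas&(Z>.063)&(Z<.085),'lugs',5)
    cc((X>.4)&(X<.85)&(Y>-.12)&(Y<.12)&(Z>.02),'byst')
if __name__=='__main__':
    allfit('scene'); allfit('side')
E
python3 fit.py
```

```text
scene bar 194 (array([ 553.4, -226.9]), array([149.6,  17.2]), 84.2) z 0.0147
scene bar 335 (array([ 607.6, -243.9]), array([238.3,  18.2]), 81.2) z 0.0143
scene bar 356 (array([ 662.9, -232.9]), array([239.9,  18. ]), 79.4) z 0.0143
scene handle 75 (array([ 462.5, -149.5]), array([14.1, 49.9]), 0.2) z 0.071
scene handle 125 (array([ 446.9, -285.2]), array([80.3, 16.4]), 87.9) z 0.0716
scene rim 964 (array([556.8, 226.5]), array([153.6, 214.5]), 10.2) z 0.0584
scene lugs 21 (array([480.2, 316. ]), array([30.2, 10.7]), 9.1) z 0.0682
scene lugs 35 (array([543.6, 324. ]), array([43.6, 11.9]), 8.0) z 0.0677
scene lugs 28 (array([598.1, 334.5]), array([32.7, 13.8]), 4.3) z 0.0673
scene lugs 29 (array([514.3, 118. ]), array([31. , 10.3]), 6.0) z 0.0674
scene lugs 36 (array([572.2, 126.4]), array([43.3, 12.1]), 10.1) z 0.0675
scene lugs 30 (array([634.4, 137.8]), array([29.2,  9.7]), 7.5) z 0.0669
scene byst 299 (array([450.9,   3.9]), array([54.3, 95.2]), 87.7) z 0.0292
scene byst 115 (array([526.8, 116.6]), array([55.7,  7.4]), 6.0) z 0.0481
scene byst 389 (array([704.8,  -5.9]), array([4
[... 592 characters left out ...]
32.5]), array([31.7, 13.7]), 16.3) z 0.0651
side lugs 24 (array([538.2, 322.7]), array([34.3, 14.1]), 21.0) z 0.0656
side lugs 20 (array([479.5, 313.2]), array([32.5, 12.9]), 15.3) z 0.0653
side lugs 21 (array([629.5, 134.7]), array([31.1, 11.5]), 12.6) z 0.0654
side lugs 30 (array([570.3, 123.3]), array([39.6, 12. ]), 12.9) z 0.0652
side lugs 21 (array([512.9, 114.3]), array([31.8, 13.6]), 1.4) z 0.0649
side byst 282 (array([533., 113.]), array([73.3, 13.7]), 0.1) z 0.0435
side byst 414 (array([698.7, -11. ]), array([50.2, 50.9]), 1.1) z 0.052
side byst 309 (array([823.1, -66.9]), array([105.1,  55.6]), 88.0) z 0.0231
side byst 304 (array([446.4,  -1.3]), array([51.1, 82.9]), 88.2) z 0.0283
```

```bash
cat > to.py <<'E'
import sys
from h import *
def main(x,y,z,yaw):
    T=tool(); d=T[:3,:3].T@(np.array([x,y,z])/1000-T[:3,3])*1000
    G=R.from_euler('xyz',[180,0,yaw],degrees=True).as_matrix()
    rv=R.from_matrix(T[:3,:3].T@G).as_rotvec()
    d2=G.T@(np.array([x,y,z])/1000-T[:3,3])*1000
    o=arm.get_obs()
    print('pos',(T[:3,3]*1000).round(1),'rpy',o['tcp_rot'].round(2),'w',round(o['width'],3),'t',round(o['clock'],2),'F',o['ft_force'].round(1))
    print('turn first:',rv.round(4),'then shift(in goal axes):',d2.round(1),'| shift in present axes',d.round(1))
main(*map(float,sys.argv[1:]))
E
python3 -m jog '[[[0,0,0,0,0,0.112,0.5],[0,0,0,0,0,0.112,0.5],[0,0,0,0,0,0.112,0.5],[0,0,0,0,0,0.112,0.5],[0,0,0,0,0,0.112,0.5],[0,0,0,0,0,0.112,0.5],[0,0,0,0,0,0.112,0.5],[0,0,0,0,0,0.112,0.5],[0,0,0,0,0,0.112,0.5],[0,0,0,0,0,0.112,0.5],[0,0,0,0,0,0.112,0.5],[0,0,0,0,0,0.105,0.5]]]'
python3 to.py 610 -245 230 81.4
```

```text
clock: 1.35
position: [0.2416, 0.6034, 0.2313]
tcp_rot: [-180.0, 0.0, 81.3]
ft_force: [0.3, -0.7, -0.0]
width: 0.499
pos [241.6 603.4 231.3] rpy [-180.      0.     81.27] w 0.499 t 1.35 F [ 0.3 -0.7 -0. ]
turn first: [-0.      0.0001 -0.0023] then shift(in goal axes): [-783.8  491.1    1.3] | shift in present axes [-782.6  492.9    1.3]
```

```bash
python3 -m jog '[[[-32.6,20.5,0,0,0,0,0.5],[-32.6,20.5,0,0,0,0,0.5],[-32.6,20.5,0,0,0,0,0.5],[-32.6,20.5,0,0,0,0,0.5],[-32.6,20.5,0,0,0,0,0.5],[-32.6,20.5,0,0,0,0,0.5],[-32.6,20.5,0,0,0,0,0.5],[-32.6,20.5,0,0,0,0,0.5],[-32.6,20.5,0,0,0,0,0.5],[-32.6,20.5,0,0,0,0,0.5],[-32.6,20.5,0,0,0,0,0.5],[-32.6,20.5,0,0,0,0,0.5]]]'
python3 -m jog '[[[-32.6,20.5,0,0,0,0,0.5],[-32.6,20.5,0,0,0,0,0.5],[-32.6,20.5,0,0,0,0,0.5],[-32.6,20.5,0,0,0,0,0.5],[-32.6,20.5,0,0,0,0,0.5],[-32.6,20.5,0,0,0,0,0.5],[-32.6,20.5,0,0,0,0,0.5],[-32.6,20.5,0,0,0,0,0.5],[-32.6,20.5,0,0,0,0,0.5],[-32.6,20.5,0,0,0,0,0.5],[-32.6,20.5,0,0,0,0,0.5],[-32.6,20.5,0,0,0,0,0.5]]]'
python3 to.py 610 -245 230 81.4
python3 - <<'E'
from h import *
import fit
d=grab('wrist'); cv2.imwrite('pics/w1.png',d['frame']); np.savez('w1.npz',**d); fit.allfit('wrist')
E
```

```text
clock: 2.35
position: [0.428, 0.1787, 0.2317]
tcp_rot: [179.9, -0.0, 81.6]
ft_force: [0.1, 0.0, -0.6]
width: 0.497
clock: 3.35
position: [0.6141, -0.2446, 0.2313]
tcp_rot: [180.0, -0.0, 81.6]
ft_force: [0.6, 0.2, 0.3]
width: 0.501
pos [ 614.1 -244.6  231.3] rpy [179.99  -0.    81.56] w 0.501 t 3.35 F [0.6 0.2 0.3]
turn first: [ 0.0001 -0.      0.0027] then shift(in goal axes): [-1.  -4.   1.3] | shift in present axes [-1.  -4.   1.3]
wrist bar 2546 (array([ 662.8, -233.2]), array([239.4,  12.2]), 79.2) z 0.0138
wrist bar 2409 (array([ 606.8, -245.3]), array([238.1,  11.9]), 81.4) z 0.0138
wrist bar 147 (array([ 505.8, -148.6]), array([ 4.3, 43.6]), 2.8) z 0.0138
wrist bar 1584 (array([ 552.6, -227.9]), array([149.6,  12.6]), 84.3) z 0.0138
wrist handle 997 (array([ 462.4, -150.2]), array([11.4, 49.8]), 1.9) z 0.0716
wrist handle 1193 (array([ 448. , -286.2]), array([80.9, 12.1]), 88.6) z 0.0714
wrist byst 87 (array([ 811.1, -118.5]), array([ 4.4, 18.8]), 84.4) z 0.0239
```

View pics/w1.png

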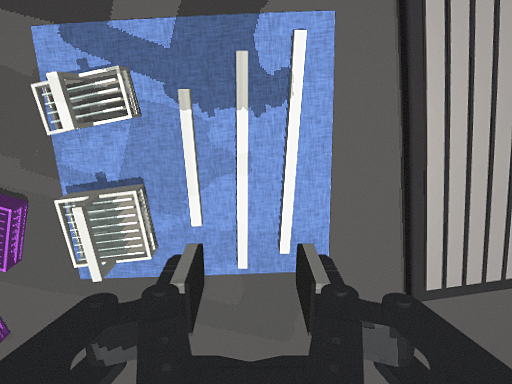

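The wrist picture shows the long bars at px (242,160) and (293,140), both measuring 239 x 12 mm. The short bar is at px (190,157), 150 mm. The steel carriers are at left: large at (105,228), small at (85,100). All sizes match, so I'm picking the middle long bar first.

```bash
python3 -m jog '[[[1,-7,25,0,0,0,0.5],[0,0,40,0,0,0,0.5],[0,0,40,0,0,0,0.5],[0,0,40,0,0,0,0.5],[0,0,35,0,0,0,0.5],[0,0,20,0,0,0,0.5],[0,0,0,0,0,0,0.5]]]' 40
python3 to.py 606.8 -245.3 6 81.4
python3 - <<'E'
from h import *
d=grab('wrist'); cv2.imwrite('pics/w2.png',d['frame'])
E
```

```text
clock: 4.03
position: [0.6024, -0.2379, 0.0246]
tcp_rot: [-179.4, -0.2, 81.6]
ft_force: [-1.7, 0.6, -1.1]
width: 0.503
pos [ 602.4 -237.9   24.6] rpy [-179.35   -0.22   81.6 ] w 0.503 t 4.03 F [-1.7  0.6 -1.1]
turn first: [-0.0113 -0.0038  0.0034] then shift(in goal axes): [-6.7  5.5 18.6] | shift in present axes [-6.8  5.6 18.5]
```

View pics/w2.png

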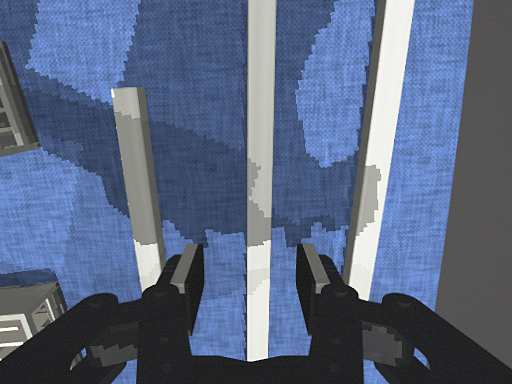

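The bar sits between the fingers, slightly right of the middle. The arm was still settling, so I'll correct and continue down.

```bash
python3 -m jog '[[[0,0,0,0,0,0,0.5],[0,0,0,0,0,0,0.5]]]'
python3 to.py 606.8 -245.3 6 81.4
```

```text
clock: 4.25
position: [0.6089, -0.2413, 0.0344]
tcp_rot: [179.7, 0.1, 81.6]
ft_force: [0.9, 0.6, -0.2]
width: 0.501
pos [ 608.9 -241.3   34.4] rpy [1.7974e+02 8.0000e-02 8.1590e+01] w 0.501 t 4.25 F [ 0.9  0.6 -0.2]
turn first: [0.0046 0.0014 0.0033] then shift(in goal axes): [-4.3 -1.4 28.4] | shift in present axes [-4.2 -1.6 28.4]
```

```bash
python3 -m jog '[[[-2,-1,5,0,0,0,0.5],[-2,-1,7,0,0,0,0.5],[0,0,6,0,0,0,0.5],[0,0,4,0,0,0,0.5],[0,0,2,0,0,0,0.5],[0,0,0,0,0,0,0.5],[0,0,0,0,0,0,0.5],[0,0,0,0,0,0,0.5]]]'
python3 to.py 606.8 -245.3 6 81.4
```

```text
clock: 4.92
position: [0.6045, -0.2443, 0.0075]
tcp_rot: [180.0, 0.0, 81.6]
ft_force: [0.7, 0.6, -0.5]
width: 0.497
pos [ 604.5 -244.3    7.5] rpy [1.7998e+02 1.0000e-02 8.1580e+01] w 0.497 t 4.92 F [ 0.7  0.6 -0.5]
turn first: [0.0003 0.0001 0.0031] then shift(in goal axes): [-0.6  2.4  1.5] | shift in present axes [-0.6  2.4  1.5]
```

```bash
python3 -m jog '[[[0,2,1,0,0,0,0.55],[0,0,0,0,0,0,0.7],[0,0,0,0,0,0,0.85],[0,0,0,0,0,0,1],[0,0,0,0,0,0,1],[0,0,0,0,0,0,1],[0,0,0,0,0,0,1]]]' 50
python3 -m jog '[[[0,0,-4,0,0,0,1],[0,0,-8,0,0,0,1],[0,0,-12,0,0,0,1],[0,0,-20,0,0,0,1],[0,0,-20,0,0,0,1],[0,0,-20,0,0,0,1],[0,0,-20,0,0,0,1],[0,0,-15,0,0,0,1],[0,0,-10,0,0,0,1],[0,0,0,0,0,0,1],[0,0,0,0,0,0,1]]]'
python3 - <<'E'
from h import *
d=grab('side'); crop(d,'pics/g1.png',210,60,410,290,3)
E
python3 to.py 606.8 -245.3 6 81.4
```

```text
clock: 5.5
position: [0.6067, -0.2447, 0.0067]
tcp_rot: [180.0, 0.0, 81.6]
ft_force: [0.2, -0.3, 2.0]
width: 0.119
clock: 6.42
position: [0.6064, -0.2446, 0.1358]
tcp_rot: [180.0, 0.0, 81.6]
ft_force: [-0.9, -0.4, -1.3]
width: 0.12
pos [ 605.8 -244.3  134.4] rpy [-1.7992e+02 -3.0000e-02  8.1580e+01] w 0.116 t 6.47 F [ 0.4 -0.5 -1.1]
turn first: [-0.0014 -0.0005  0.0031] then shift(in goal axes): [ -0.9   1.2 128.4] | shift in present axes [ -0.9   1.3 128.4]
```

View pics/g1.png

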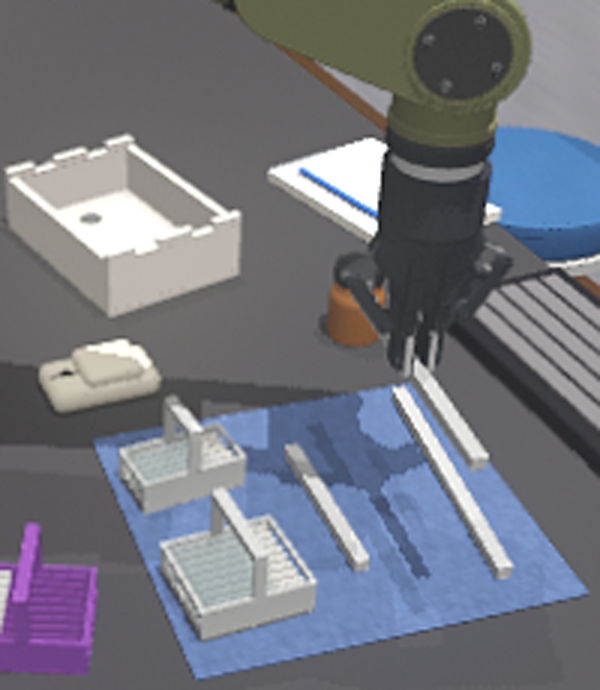

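```bash
python3 -m jog '[[[0,0,-10,0,0,-0.05,1],[0,0,-15,0,0,-0.053,1],[0,0,-15,0,0,-0.053,1],[0,0,-15,0,0,-0.053,1],[0,0,-10,0,0,-0.053,1],[0,0,0,0,0,-0.053,1]]]'
python3 to.py 588 230 200 99.6
```

```text
clock: 6.97
position: [0.6069, -0.2448, 0.2014]
tcp_rot: [179.9, 0.1, 99.8]
ft_force: [0.7, 0.9, -1.0]
width: 0.115
pos [ 606.9 -244.8  201.4] rpy [1.7993e+02 5.0000e-02 9.9780e+01] w 0.115 t 6.97 F [ 0.7  0.9 -1. ]
turn first: [0.0012 0.0009 0.0031] then shift(in goal axes): [471.3  60.6   1.4] | shift in present axes [471.2  62.    1.1]
```

```bash
python3 -m jog '[[[10,1,0,0,0,0,1],[20,3,0,0,0,0,1],[30,4,0,0,0,0,1],[35,4,0,0,0,0,1],[35,5,0,0,0,0,1],[35,5,0,0,0,0,1],[35,5,0,0,0,0,1],[35,5,0,0,0,0,1],[35,5,0,0,0,0,1],[35,5,0,0,0,0,1],[35,5,0,0,0,0,1],[35,5,0,0,0,0,1]]]'
python3 -m jog '[[[35,4,0,0,0,0,1],[30,4,0,0,0,0,1],[20,2,0,0,0,0,1],[11,0,0,0,0,0,1],[0,0,0,0,0,0,1],[0,0,0,0,0,0,1],[0,0,0,0,0,0,1],[0,0,0,0,0,0,1]]]'
python3 to.py 588 230 200 99.6
python3 - <<'E'
from h import *
import fit
d=grab('wrist'); cv2.imwrite('pics/w3.png',d['frame']); fit.allfit('wrist')
C=cloud(d); Z=C[...,2]
for lo,hi in((.048,.08),(.061,.075)):
  m=(Z>lo)&(Z<hi)&(C[...,1]>.09)&(C[...,1]<.36)&(C[...,0]>.45)&(C[...,0]<.7)
  print(m.sum(),fit.rect(C[m]))
np.save('c3.npy',C)
E
```

```text
clock: 7.97
position: [0.593, 0.136, 0.198]
tcp_rot: [-179.8, -0.0, 99.6]
ft_force: [0.5, 0.7, -1.0]
width: 0.115
clock: 8.63
position: [0.5888, 0.2288, 0.2]
tcp_rot: [-180.0, 0.0, 99.5]
ft_force: [-0.2, -0.2, -1.1]
width: 0.116
pos [588.8 228.8 200. ] rpy [-1.7997e+02  2.0000e-02  9.9520e+01] w 0.116 t 8.63 F [-0.2 -0.2 -1.1]
turn first: [-0.0006  0.0004 -0.0014] then shift(in goal axes): [ 1.3 -0.6  0. ] | shift in present axes [ 1.3 -0.6  0. ]
wrist rim 5733 (array([529.3, 221.5]), array([ 95.5, 211.1]), 9.1) z 0.0589
wrist rim 2684 (array([614.1, 251.1]), array([ 30. , 180.3]), 9.3) z 0.0589
wrist lugs 553 (array([540.5, 326.1]), array([37.8,  8. ]), 9.4) z 0.0669
wrist lugs 443 (array([600.1, 336.1]), array([30.,  8.]), 9.4) z 0.0669
wrist lugs 481 (array([481.3, 316. ]), array([30.9,  8.2]), 8.8) z 0.067
wrist lugs 237 (array([515. , 117.4]), array([30.6,  8.5]), 10.9) z 0.0666
wrist byst 206 (array([511.8, 116.1]), array([24.9,  8.9]), 3.4) z 0.0662
wrist byst 87 (array([539.5, 118. ]), array([26.5,  4.6]), 2.8) z 0.059
wrist byst 178 (array([412.4,  20.6]), array([33. , 16.2]), 41.3) z 0.0207
wrist byst 197 (array([482.7,   2.2]), array([37.7, 14.5]), 48.2) z 0.0287
8012 (array([557.1, 226.2]), array([150.8, 211. ]), 9.6)
1780 (array([557.2, 226.7]), array([150.8, 210.1]), 9.7)
```

View pics/w3.png

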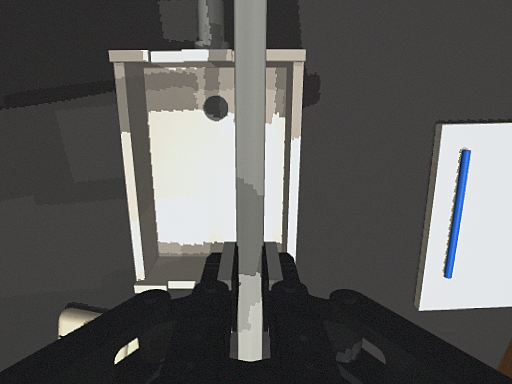

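Wrist picture: basin found with exact size at (557,226.5) mm, yaw 9.6°. The nozzle is at px (210,20) on the +y end. The bar is over the +x notch pair, so I'm lowering it.

```bash
python3 -m jog '[[[1,0,5,0,0,0,1],[1,0,15,0,0,0,1],[1,0.4,20,0,0,0,1],[0,0,20,0,0,0,1],[0,0,20,0,0,0,1],[0,0,20,0,0,0,1],[0,0,15,0,0,0,1],[0,0,7,0,0,0,1],[0,0,4,0,0,0,1],[0,0,2,0,0,0,1],[0,0,0,0,0,0,1],[0,0,0,0,0,0,1]]]'
python3 to.py 588.7 231.8 64 99.6
python3 - <<'E'
from h import *
d=grab('side'); crop(d,'pics/p1.png',200,80,310,170,7)
E
```

```text
clock: 9.73
position: [0.5895, 0.2335, 0.0736]
tcp_rot: [179.9, -0.0, 99.6]
ft_force: [-0.1, 0.1, -0.7]
width: 0.114
pos [589.5 233.5  73.6] rpy [ 1.7987e+02 -1.0000e-02  9.9630e+01] w 0.114 t 9.73 F [-0.1  0.1 -0.7]
turn first: [ 0.0022 -0.0003  0.0005] then shift(in goal axes): [-1.5 -1.1  9.6] | shift in present axes [-1.5 -1.1  9.6]
```

View pics/p1.png

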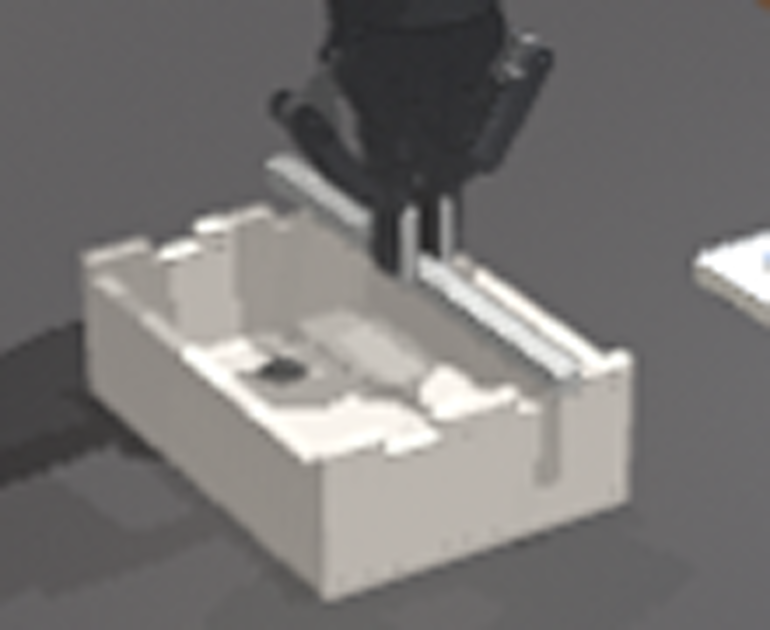

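The bar is over the +x notches with its near end at crop (572,370). Continuing down.

```bash
python3 -m jog '[[[-1,-1,3,0,0,0,1],[0,0,2,0,0,0,1],[0,0,1.5,0,0,0,1],[0,0,1,0,0,0,1],[0,0,0.7,0,0,0,1],[0,0,0,0,0,0,1],[0,0,0,0,0,0,1]]]'
python3 to.py 588.7 231.8 64 99.6
```

```text
clock: 10.37
position: [0.5878, 0.2321, 0.0641]
tcp_rot: [-180.0, -0.0, 99.6]
ft_force: [-1.0, 0.1, -1.2]
width: 0.117
pos [587.8 232.1  64.1] rpy [-179.99   -0.     99.63] w 0.117 t 10.37 F [-1.   0.1 -1.2]
turn first: [-0.0001 -0.      0.0005] then shift(in goal axes): [-0.4  0.9  0.1] | shift in present axes [-0.4  0.9  0.1]
```

```bash
python3 -m jog '[[[0,0,0.5,0,0,0,1],[0,0,0.5,0,0,0,1],[0,0,0,0,0,0,1],[0,0,0,0,0,0,1]]]'
python3 -m jog '[[[0,0,0.5,0,0,0,1],[0,0,0,0,0,0,1],[0,0,0,0,0,0,1]]]'
```

```text
clock: 10.7
position: [0.588, 0.2321, 0.0637]
tcp_rot: [180.0, -0.0, 99.6]
ft_force: [-1.9, -0.6, 2.1]
width: 0.118
clock: 10.95
position: [0.588, 0.2321, 0.0636]
tcp_rot: [180.0, 0.0, 99.6]
ft_force: [-2.1, -1.3, 5.0]
width: 0.118
```

```bash
python3 -m jog '[[[0,0,0,0,0,0,0.85],[0,0,0,0,0,0,0.75],[0,0,0,0,0,0,0.6],[0,0,0,0,0,0,0.5],[0,0,-5,0,0,0,0.5],[0,0,-10,0,0,0,0.5],[0,0,-20,0,0,0,0.5],[0,0,-25,0,0,0,0.5],[0,0,-25,0,0,0,0.5],[0,0,-25,0,0,0,0.5],[0,0,-15,0,0,0,0.5],[0,0,-10,0,0,0,0.5]]]'
python3 -m jog '[[[0,0,0,0,0,0.053,0.5],[0,0,0,0,0,0.06,0.5],[0,0,0,0,0,0.06,0.5],[0,0,0,0,0,0.06,0.5],[0,0,0,0,0,0.06,0.5],[0,0,0,0,0,0.06,0.5],[0,0,0,0,0,0,0.5]]]'
python3 to.py 662.8 -233.2 200 79.2
python3 - <<'E'
from h import *
d=grab('side'); crop(d,'pics/p2.png',200,80,310,170,7)
E
```

```text
clock: 11.95
position: [0.5889, 0.2324, 0.2013]
tcp_rot: [179.7, -0.0, 99.6]
ft_force: [1.5, 0.1, 0.1]
width: 0.501
clock: 12.53
position: [0.5873, 0.2319, 0.1967]
tcp_rot: [-179.9, 0.0, 79.3]
ft_force: [1.4, -0.7, 0.6]
width: 0.499
pos [587.3 231.9 196.7] rpy [-1.7991e+02  5.0000e-02  7.9340e+01] w 0.499 t 12.53 F [ 1.4 -0.7  0.6]
turn first: [-0.0015  0.0008  0.0025] then shift(in goal axes): [-442.7  161.3   -3.3] | shift in present axes [-443.1  160.2   -3.2]
```

View pics/p2.png

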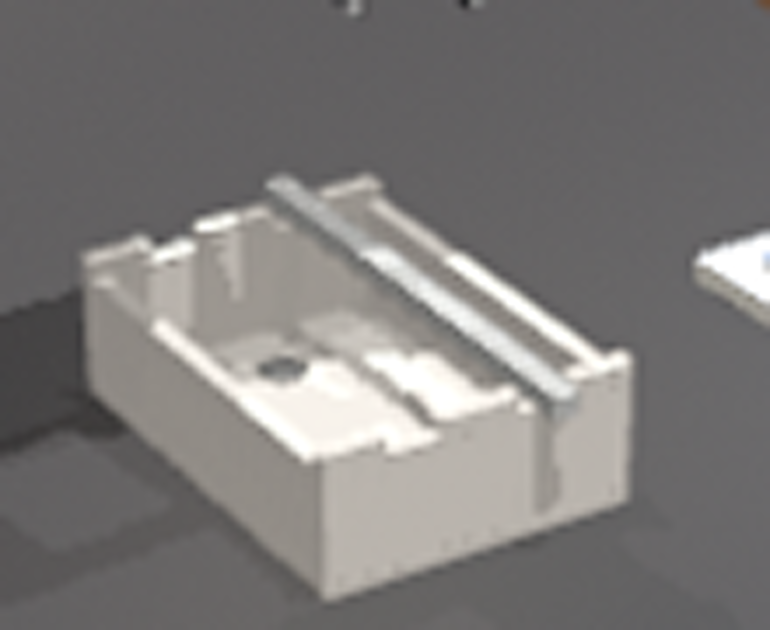

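The first bar lies in the notches, from crop (275,183) to (570,395). Now the second bar.

```bash
python3 -m jog '[[[-15,5.5,0,0,0,0,0.5],[-25,9,0,0,0,0,0.5],[-34,12.3,0,0,0,0,0.5],[-34,12.3,0,0,0,0,0.5],[-34,12.3,0,0,0,0,0.5],[-34,12.3,0,0,0,0,0.5],[-34,12.3,0,0,0,0,0.5],[-34,12.3,0,0,0,0,0.5],[-34,12.3,0,0,0,0,0.5],[-34,12.3,0,0,0,0,0.5],[-34,12.3,0,0,0,0,0.5],[-34,12.3,0,0,0,0,0.5]]]'
python3 -m jog '[[[-34,12.3,0,0,0,0,0.5],[-20,7,0,0,0,0,0.5],[-9,4,0,0,0,0,0.5],[0,0,10,0,0,0,0.5],[0,0,20,0,0,0,0.5],[0,0,30,0,0,0,0.5],[0,0,30,0,0,0,0.5],[0,0,25,0,0,0,0.5],[0,0,15,0,0,0,0.5],[0,0,10,0,0,0,0.5],[0,0,0,0,0,0,0.5],[0,0,0,0,0,0,0.5]]]'
python3 to.py 662.8 -233.2 7 79.2
python3 - <<'E'
from h import *
import fit
d=grab('wrist'); cv2.imwrite('pics/w4.png',d['frame']); fit.allfit('wrist')
E
```

```text
clock: 13.58
position: [0.6528, -0.1685, 0.1972]
tcp_rot: [-180.0, -0.0, 79.5]
ft_force: [1.1, -0.1, -0.9]
width: 0.495
clock: 14.58
position: [0.6647, -0.2324, 0.0581]
tcp_rot: [180.0, -0.0, 79.5]
ft_force: [-0.3, -0.1, 0.6]
width: 0.501
pos [ 664.7 -232.4   58.1] rpy [179.98  -0.    79.45] w 0.501 t 14.58 F [-0.3 -0.1  0.6]
turn first: [ 0.0004 -0.      0.0044] then shift(in goal axes): [-1.2 -1.8 51.1] | shift in present axes [-1.2 -1.8 51.1]
wrist bar 7323 (array([ 664.7, -223.3]), array([218.,  12.]), 79.3) z 0.0138
wrist bar 3451 (array([ 555. , -210.8]), array([114.8,  13.2]), 84.5) z 0.0139
wrist handle 1376 (array([ 639.4, -227.8]), array([23.2, 14. ]), 79.3) z 0.0784
wrist handle 1399 (array([ 694.8, -238.3]), array([23.6, 14.2]), 79.6) z 0.0786
```

View pics/w4.png

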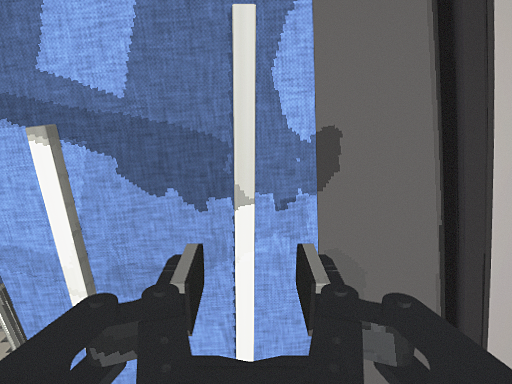

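The second bar is centred between the fingers at px (245,200). Descending, then gripping and lifting.

```bash
python3 -m jog '[[[-1,-1,10,0,0,0,0.5],[0,-1,15,0,0,0,0.5],[0,0,12,0,0,0,0.5],[0,0,7,0,0,0,0.5],[0,0,4,0,0,0,0.5],[0,0,2,0,0,0,0.5],[0,0,0,0,0,0,0.5],[0,0,0,0,0,0,0.5],[0,0,0,0,0,0,0.5]]]'
python3 to.py 662.8 -233.2 7 79.2
```

```text
clock: 15.43
position: [0.6628, -0.2338, 0.0084]
tcp_rot: [179.9, 0.0, 79.4]
ft_force: [-0.0, 0.6, -0.6]
width: 0.499
pos [ 662.8 -233.8    8.4] rpy [1.7993e+02 2.0000e-02 7.9400e+01] w 0.499 t 15.43 F [-0.   0.6 -0.6]
turn first: [0.0013 0.0003 0.0035] then shift(in goal axes): [ 0.6 -0.1  1.4] | shift in present axes [ 0.6 -0.1  1.4]
```

```bash
python3 -m jog '[[[0,0,1.5,0,0,0,0.55],[0,0,0,0,0,0,0.7],[0,0,0,0,0,0,0.85],[0,0,0,0,0,0,1],[0,0,0,0,0,0,1],[0,0,0,0,0,0,1],[0,0,0,0,0,0,1]]]' 50
python3 -m jog '[[[0,0,-4,0,0,0,1],[0,0,-8,0,0,0,1],[0,0,-15,0,0,0,1],[0,0,-25,0,0,0,1],[0,0,-25,0,0,0,1],[0,0,-25,0,0,-0.05,1],[0,0,-25,0,0,-0.06,1],[0,0,-25,0,0,-0.06,1],[0,0,-20,0,0,-0.06,1],[0,0,-14,0,0,-0.06,1],[0,0,-7,0,0,-0.06,1],[0,0,0,0,0,0,1]]]'
python3 to.py 525.5 221.2 200 99.6
```

```text
clock: 16.02
position: [0.6625, -0.2337, 0.0066]
tcp_rot: [180.0, 0.0, 79.4]
ft_force: [0.0, 0.1, 2.2]
width: 0.118
clock: 17.02
position: [0.6635, -0.2341, 0.2039]
tcp_rot: [179.7, 0.2, 99.5]
ft_force: [0.4, 0.0, -1.4]
width: 0.115
pos [ 663.5 -234.1  203.9] rpy [179.69   0.2   99.51] w 0.115 t 17.02 F [ 0.4  0.  -1.4]
turn first: [ 0.0054  0.0035 -0.0015] then shift(in goal axes): [472.  -60.2   3.9] | shift in present axes [471.9 -60.9   2. ]
```

```bash
python3 -m jog '[[[10,-1,0,0,0,0,1],[20,-3,0,0,0,0,1],[30,-4,0,0,0,0,1],[35,-4,0,0,0,0,1],[35,-4.5,0,0,0,0,1],[35,-4.5,0,0,0,0,1],[35,-4.5,0,0,0,0,1],[35,-4.5,0,0,0,0,1],[35,-4.5,0,0,0,0,1],[35,-4.5,0,0,0,0,1],[35,-4.5,0,0,0,0,1],[35,-4.5,0,0,0,0,1]]]'
python3 -m jog '[[[35,-4.5,0,0,0,0,1],[30,-4,0,0,0,0,1],[20,-3,0,0,0,0,1],[11,-2,0,0,0,0,1],[0,0,0,0,0,0,1],[0,0,0,0,0,0,1],[0,0,0,0,0,0,1],[0,0,0,0,0,0,1]]]'
python3 to.py 525.5 221.2 200 99.6
python3 - <<'E'
from h import *
import fit
d=grab('wrist'); cv2.imwrite('pics/w5.png',d['frame']); fit.allfit('wrist')
E
```

```text
clock: 18.02
position: [0.5511, 0.1303, 0.198]
tcp_rot: [-179.9, -0.0, 99.4]
ft_force: [0.8, 0.1, -1.0]
width: 0.118
clock: 18.68
position: [0.5245, 0.2197, 0.1989]
tcp_rot: [-180.0, 0.0, 99.3]
ft_force: [0.5, -0.4, -1.7]
width: 0.122
pos [524.5 219.7 198.9] rpy [-1.7998e+02  2.0000e-02  9.9340e+01] w 0.122 t 18.68 F [ 0.5 -0.4 -1.7]
turn first: [-0.0004  0.0004 -0.0045] then shift(in goal axes): [ 1.3  1.2 -1.1] | shift in present axes [ 1.3  1.2 -1.1]
wrist rim 9693 (array([600.2, 240. ]), array([ 93.3, 229.5]), 19.7) z 0.0666
wrist rim 2738 (array([492.2, 230.9]), array([ 30.2, 181.5]), 7.0) z 0.0589
wrist lugs 4371 (array([588.4, 238.6]), array([ 13.1, 226.6]), 9.6) z 0.0706
wrist lugs 450 (array([481.4, 316.3]), array([29.5,  8.3]), 10.2) z 0.0669
wrist lugs 578 (array([540.5, 326.1]), array([38.2,  8.1]), 9.4) z 0.0668
wrist lugs 479 (array([599.4, 335.6]), array([30.5,  8.1]), 10.0) z 0.0668
wrist lugs 173 (array([632.8, 138.1]), array([30.3,  8.3]), 5.0) z 0.0663
wrist byst 160 (array([421.9,  -3.4]), array([38.4, 11.8]), 50.0) z 0.021
```

View pics/w5.png

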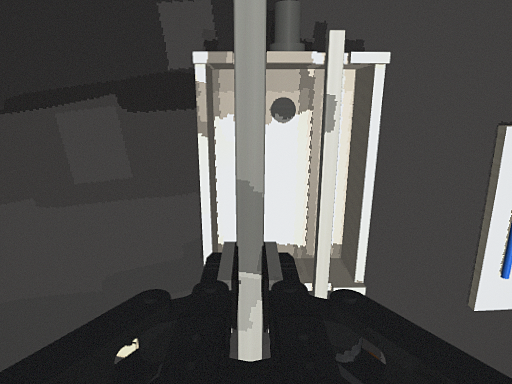

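Bar 1 checks out at basin x = 33, y ≈ 0 mm, with its far end at px (337,32) and its top at about 72 mm. Lowering bar 2 at the −x notches.

```bash
python3 -m jog '[[[1,1,5,0,0,-0.004,1],[0,0,15,0,0,0,1],[0,0,20,0,0,0,1],[0,0,20,0,0,0,1],[0,0,20,0,0,0,1],[0,0,20,0,0,0,1],[0,0,15,0,0,0,1],[0,0,7,0,0,0,1],[0,0,4,0,0,0,1],[0,0,2,0,0,0,1],[0,0,0,0,0,0,1],[0,0,0,0,0,0,1]]]'
python3 to.py 525.5 221.2 64 99.6
```

```text
clock: 19.78
position: [0.5258, 0.2223, 0.0723]
tcp_rot: [179.9, -0.0, 99.7]
ft_force: [-0.1, -0.1, -1.4]
width: 0.121
pos [525.8 222.3  72.3] rpy [ 1.7989e+02 -2.0000e-02  9.9680e+01] w 0.121 t 19.78 F [-0.1 -0.1 -1.4]
turn first: [ 0.0019 -0.0003  0.0013] then shift(in goal axes): [-1.  -0.5  8.3] | shift in present axes [-1.  -0.5  8.3]
```

Run:
```python
from h import *
d=grab('side'); crop(d,'pics/p3.png',200,80,310,170,7)
```

View pics/p3.png

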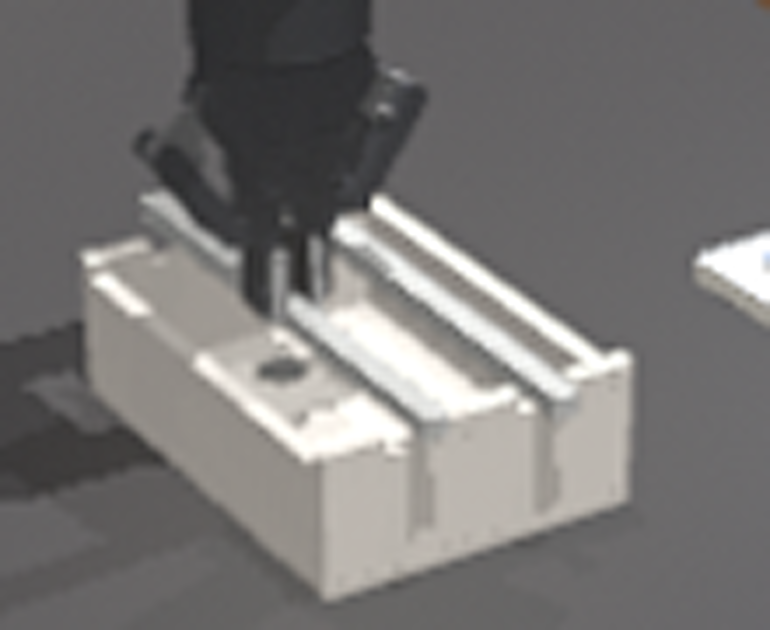

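Bar 2's near end is at crop (428,412). Allowing for its overhang and 8 mm of height, it lies above the notch at crop 385–440. Lowering the rest.

```bash
python3 -m jog '[[[-0.5,0,3,0,0,0,1],[0,0,2,0,0,0,1],[0,0,1.5,0,0,0,1],[0,0,1,0,0,0,1],[0,0,0.5,0,0,0,1],[0,0,0,0,0,0,1],[0,0,0,0,0,0,1],[0,0,0,0,0,0,1]]]'
python3 -m jog '[[[0,0,0.5,0,0,0,1],[0,0,0,0,0,0,1],[0,0,0,0,0,0,1]]]'
python3 to.py 525.5 221.2 63.6 99.6
```

```text
clock: 20.5
position: [0.525, 0.2216, 0.0635]
tcp_rot: [-180.0, 0.0, 99.7]
ft_force: [-2.3, -0.6, 4.7]
width: 0.118
clock: 20.75
position: [0.525, 0.2216, 0.0635]
tcp_rot: [-180.0, 0.0, 99.7]
ft_force: [-4.8, -2.1, 7.3]
width: 0.117
pos [525.  221.6  63.5] rpy [-1.7997e+02  1.0000e-02  9.9690e+01] w 0.117 t 20.75 F [-4.8 -2.1  7.3]
turn first: [-0.0005  0.0002  0.0015] then shift(in goal axes): [-0.4  0.4 -0.1] | shift in present axes [-0.4  0.4 -0.1]
```

```bash
python3 -m jog '[[[0,0,0,0,0,0,0.85],[0,0,0,0,0,0,0.75],[0,0,0,0,0,0,0.6],[0,0,0,0,0,0,0.5],[0,0,-5,0,0,0,0.5],[0,0,-10,0,0,0,0.5],[0,0,-20,0,0,0,0.4],[0,0,-25,0,0,0,0.4],[0,0,-25,0,0,0,0.4],[0,0,-25,0,0,0,0.3],[0,0,-15,0,0,0,0.3],[0,0,-10,0,0,0,0.3]]]'
python3 -m jog '[[[0,0,0,0,0,0.04,0.3],[0,0,0,0,0,0.04,0.3],[0,0,0,0,0,0.04,0.3],[0,0,0,0,0,0.04,0.3],[0,0,0,0,0,0.033,0.3],[0,0,0,0,0,0,0.3],[0,0,0,0,0,0,0.3]]]'
python3 to.py 448 -286.2 200 88.6
python3 - <<'E'
from h import *
import fit
d=grab('wrist'); cv2.imwrite('pics/w6.png',d['frame']); fit.allfit('wrist')
E
```

```text
clock: 21.75
position: [0.5264, 0.222, 0.2017]
tcp_rot: [179.7, -0.0, 99.7]
ft_force: [-0.3, -0.0, 0.4]
width: 0.706
clock: 22.33
position: [0.5249, 0.2215, 0.1975]
tcp_rot: [-180.0, 0.0, 88.7]
ft_force: [0.1, 0.7, -0.2]
width: 0.701
pos [524.9 221.5 197.5] rpy [-1.7998e+02  1.0000e-02  8.8680e+01] w 0.701 t 22.33 F [ 0.1  0.7 -0.2]
turn first: [-0.0003  0.0001  0.0013] then shift(in goal axes): [-509.5  -64.5   -2.5] | shift in present axes [-509.4  -65.1   -2.4]
wrist rim 17937 (array([557.1, 226.2]), array([151.3, 240.2]), 9.4) z 0.0669
wrist lugs 3905 (array([585.8, 254. ]), array([ 12.8, 194.7]), 9.3) z 0.0707
wrist lugs 501 (array([599.7, 336. ]), array([31.4,  8.3]), 10.0) z 0.0669
wrist lugs 4198 (array([526.6, 221.2]), array([ 12.3, 240.2]), 9.7) z 0.0708
wrist lugs 581 (array([540.5, 326.2]), array([38.2,  8.2]), 9.2) z 0.0668
wrist lugs 458 (array([481.3, 316.2]), array([29.8,  8.3]), 9.8) z 0.0669
wrist lugs 229 (array([636.9, 137.7]), array([22. ,  9.1]), 8.6) z 0.0665
wrist lugs 319 (array([569.6, 126.5]), array([29.5,  9.5]), 9.6) z 0.0666
wrist lugs 317 (array([514.5, 117.3]), array([30. ,  9.6]), 10.5) z 0.0665
wrist byst 300 (array([518.1, 117.2]), array([37.5,  9.1]), 7.3) z 0.0664
wrist byst 210 (array([545.3, 111.8]), array([12.2, 18.2]), 8.5) z 0.0707
wrist byst 706 (array([463.7,  19.2]), array([57.5, 24.9]), 3.7) z 0.0286
wrist byst 323 (array([ 6.802e+02, -4.000e-01]), array([26.9,  7.9]), 72.2) z 0.0464
```

View pics/w6.png

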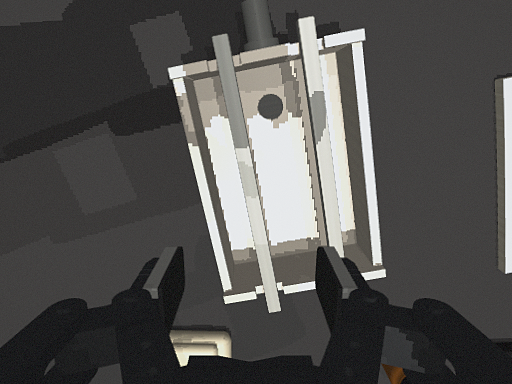

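Both bars lie in the notches, with bar 2 at basin x = −31, y ≈ 0. Next is the large steel carrier.

```bash
python3 -m jog '[[[-15,-2,0,0,0,0,0.3],[-25,-3,0,0,0,0,0.3],[-36,-4.6,0,0,0,0,0.3],[-36,-4.6,0,0,0,0,0.3],[-36,-4.6,0,0,0,0,0.3],[-36,-4.6,0,0,0,0,0.3],[-36,-4.6,0,0,0,0,0.3],[-36,-4.6,0,0,0,0,0.3],[-36,-4.6,0,0,0,0,0.3],[-36,-4.6,0,0,0,0,0.3],[-36,-4.6,0,0,0,0,0.3],[-36,-4.6,0,0,0,0,0.3]]]'
python3 -m jog '[[[-36,-4.6,0,0,0,0,0.3],[-30,-3.6,0,0,0,0,0.3],[-25,-3,0,0,0,0,0.3],[-18,-2,0,0,0,0,0.3],[0,0,0,0,0,0,0.3],[0,0,0,0,0,0,0.3],[0,0,0,0,0,0,0.3],[0,0,0,0,0,0,0.3]]]'
python3 to.py 448 -286.2 60 88.6
python3 - <<'E'
from h import *
import fit
d=grab('wrist'); cv2.imwrite('pics/w7.png',d['frame']); fit.allfit('wrist')
E
```

```text
clock: 23.43
position: [0.4633, -0.1792, 0.1978]
tcp_rot: [180.0, 0.0, 88.6]
ft_force: [0.6, -0.4, 0.4]
width: 0.699
clock: 24.1
position: [0.4486, -0.2848, 0.1975]
tcp_rot: [-180.0, -0.0, 88.7]
ft_force: [-0.1, 0.7, -0.4]
width: 0.701
pos [ 448.6 -284.8  197.5] rpy [-1.7999e+02 -2.0000e-02  8.8690e+01] w 0.701 t 24.1 F [-0.1  0.7 -0.4]
turn first: [-0.0001 -0.0003  0.0016] then shift(in goal axes): [ -1.4  -0.6 137.5] | shift in present axes [ -1.5  -0.6 137.5]
wrist bar 127 (array([ 505. , -149.7]), array([ 2.7, 37.8]), 3.3) z 0.014
wrist bar 2069 (array([ 552.8, -227.9]), array([149. ,  12.8]), 84.3) z 0.0138
wrist handle 685 (array([ 462.5, -160.3]), array([10.2, 31.4]), 1.8) z 0.0718
wrist handle 1180 (array([ 447.2, -285.7]), array([79.8, 10. ]), 88.7) z 0.0716
```

View pics/w7.png

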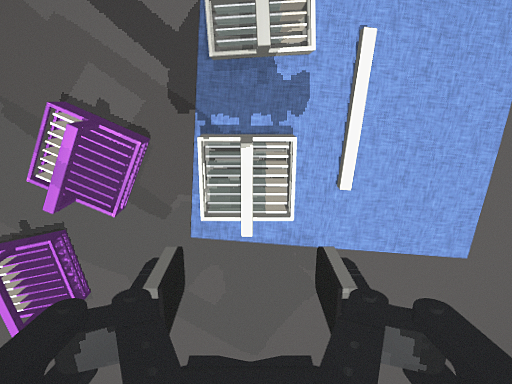

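Candidates in the wrist picture: steel eight-slide carrier at (247,180), purple ones at (90,160) and (35,280), and the small steel carrier at (262,25). The steel one on the mat at (247,180), 80 mm handle, fits "large_carrier". The purple ones are excluded by colour.

```bash
python3 -m jog '[[[-1,-1,10,0,0,0,0.3],[0,0,20,0,0,0,0.3],[0,0,25,0,0,0,0.3],[0,0,25,0,0,0,0.3],[0,0,22,0,0,0,0.3],[0,0,15,0,0,0,0.3],[0,0,10,0,0,0,0.3],[0,0,6,0,0,0,0.3],[0,0,4,0,0,0,0.3],[0,0,2,0,0,0,0.3],[0,0,0,0,0,0,0.3],[0,0,0,0,0,0,0.3]]]'
python3 to.py 447.3 -285.8 57 88.7
python3 - <<'E'
from h import *
d=grab('wrist'); cv2.imwrite('pics/w8.png',d['frame'])
e=grab('side'); crop(e,'pics/g2.png',220,130,360,280,5)
E
```

```text
clock: 25.2
position: [0.4482, -0.2871, 0.0596]
tcp_rot: [179.9, 0.1, 88.6]
ft_force: [-0.2, 0.6, 1.2]
width: 0.698
pos [ 448.2 -287.1   59.6] rpy [1.7992e+02 6.0000e-02 8.8630e+01] w 0.698 t 25.2 F [-0.2  0.6  1.2]
turn first: [ 0.0013  0.001  -0.0012] then shift(in goal axes): [ 1.3 -1.   2.6] | shift in present axes [ 1.3 -1.   2.6]
```

View pics/w8.png

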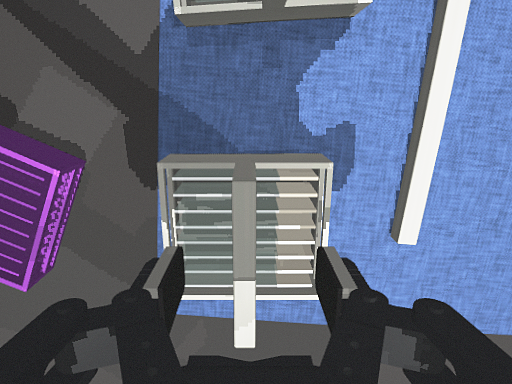

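View pics/g2.png

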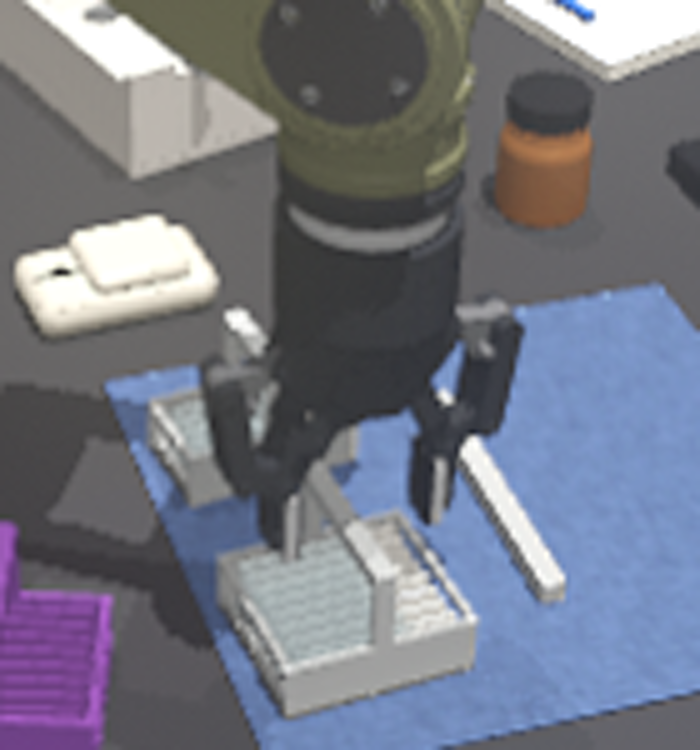

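The fingers straddle the steel handle (crop (350,520)), which is at mid-grasp. Closing and lifting.

```bash
python3 -m jog '[[[1,-1,2,0,0,0,0.4],[0,0,0,0,0,0,0.6],[0,0,0,0,0,0,0.75],[0,0,0,0,0,0,0.85],[0,0,0,0,0,0,1],[0,0,0,0,0,0,1],[0,0,0,0,0,0,1],[0,0,0,0,0,0,1]]]' 60
python3 to.py 447.3 -285.8 57 88.7
python3 -m jog '[[[0,0,-2,0,0,0,1],[0,0,-4,0,0,0,1],[0,0,-8,0,0,0,1],[0,0,-12,0,0,0,1],[0,0,-16,0,0,0,1],[0,0,-12,0,0,0,1],[0,0,-6,0,0,0,1],[0,0,0,0,0,0,1],[0,0,0,0,0,0,1]]]'
python3 to.py 447.3 -285.8 57 88.7
python3 - <<'E'
from h import *
e=grab('side'); crop(e,'pics/g3.png',220,130,360,280,5)
E
```

```text
clock: 25.97
position: [0.4464, -0.2857, 0.0567]
tcp_rot: [-180.0, -0.0, 88.6]
ft_force: [-2.9, 0.0, 3.3]
width: 0.095
pos [ 446.4 -285.7   56.7] rpy [-1.7995e+02 -1.0000e-02  8.8630e+01] w 0.095 t 25.97 F [-2.9  0.   3.3]
turn first: [-0.0008 -0.0001 -0.0012] then shift(in goal axes): [-0.1  0.9 -0.3] | shift in present axes [-0.1  0.9 -0.3]
clock: 26.72
position: [0.4469, -0.2858, 0.1172]
tcp_rot: [179.9, 0.0, 88.6]
ft_force: [-0.3, -0.5, -2.6]
width: 0.099
pos [ 446.9 -285.8  117.2] rpy [1.7995e+02 4.0000e-02 8.8630e+01] w 0.099 t 26.72 F [-0.3 -0.5 -2.6]
turn first: [ 0.0009  0.0007 -0.0013] then shift(in goal axes): [ 0.   0.4 60.2] | shift in present axes [ 0.1  0.4 60.2]
```

View pics/g3.png

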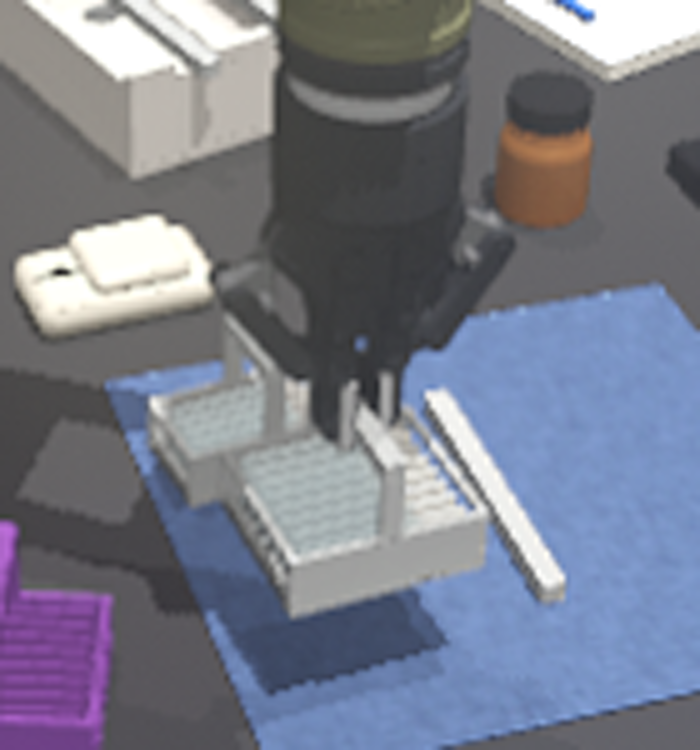

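The carrier hangs level with a load of about 2.6 N. Raising, turning and carrying it.

```bash
python3 -m jog '[[[0,0,-6,0,0,0,1],[0,0,-12,0,0,0,1],[0,0,-16,0,0,-0.02,1],[0,0,-18,0,0,-0.03,1],[0,0,-18,0,0,-0.03,1],[0,0,-16,0,0,-0.03,1],[0,0,-12,0,0,-0.03,1],[0,0,-6,0,0,-0.03,1],[0,0,0,0,0,-0.02,1],[0,0,0,0,0,0,1]]]'
python3 to.py 548.8 275.8 220 99.6
```

```text
clock: 27.6
position: [0.4468, -0.2858, 0.2214]
tcp_rot: [180.0, 0.0, 99.5]
ft_force: [-0.3, 0.6, -2.6]
width: 0.099
pos [ 446.8 -285.8  221.4] rpy [1.7996e+02 5.0000e-02 9.9530e+01] w 0.099 t 27.6 F [-0.3  0.6 -2.6]
turn first: [ 0.0007  0.0008 -0.0012] then shift(in goal axes): [536.7 194.2   1.4] | shift in present axes [537.  193.5   1.1]
```

```bash
python3 -m jog '[[[6,2,0,0,0,0,1],[12,4,0,0,0,0,1],[18,6.5,0,0,0,0,1],[24,9,0,0,0,0,1],[27.8,10,0,0,0,0,1],[27.8,10,0,0,0,0,1],[27.8,10,0,0,0,0,1],[27.8,10,0,0,0,0,1],[27.8,10,0,0,0,0,1],[27.8,10,0,0,0,0,1],[27.8,10,0,0,0,0,1],[27.8,10,0,0,0,0,1]]]'
python3 -m jog '[[[27.8,10,0,0,0,0,1],[27.8,10,0,0,0,0,1],[27.8,10,0,0,0,0,1],[27.8,10,0,0,0,0,1],[27.8,10,0,0,0,0,1],[27.8,10,0,0,0,0,1],[27.8,10.5,0,0,0,0,1],[24,9,0,0,0,0,1],[18,6.5,0,0,0,0,1],[12,4,0,0,0,0,1],[6,2,0,0,0,0,1],[0,0,0,0,0,0,1]]]'
python3 -m jog '[[[0,0,0,0,0,0,1],[0,0,0,0,0,0,1],[0,0,0,0,0,0,1]]]'
python3 to.py 548.8 275.8 220 99.6
python3 - <<'E'
from h import *
d=grab('wrist'); cv2.imwrite('pics/w9.png',d['frame'])
E
```

```text
clock: 28.6
position: [0.4993, 0.0122, 0.2198]
tcp_rot: [-179.9, -0.0, 99.5]
ft_force: [1.0, 0.4, -2.3]
width: 0.1
clock: 29.6
position: [0.5481, 0.277, 0.2199]
tcp_rot: [-179.9, 0.0, 99.6]
ft_force: [-0.5, -1.2, -1.9]
width: 0.097
clock: 29.85
position: [0.5487, 0.2749, 0.2206]
tcp_rot: [-180.0, 0.0, 99.4]
ft_force: [-0.1, -0.5, -3.1]
width: 0.096
pos [548.7 274.9 220.6] rpy [-1.7999e+02  2.0000e-02  9.9440e+01] w 0.096 t 29.85 F [-0.1 -0.5 -3.1]
turn first: [-0.0002  0.0003 -0.0028] then shift(in goal axes): [0.9 0.2 0.6] | shift in present axes [0.9 0.2 0.6]
```

View pics/w9.png

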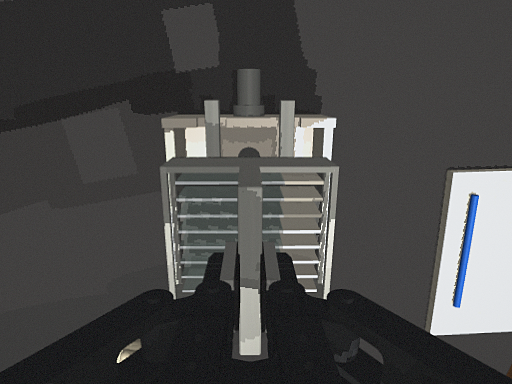

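The carrier is above the nozzle half, aligned, with the nozzle at px (248,90). Lowering.

```bash
python3 -m jog '[[[1,0,5,0,0,-0.003,1],[0,0,12,0,0,0,1],[0,0,16,0,0,0,1],[0,0,16,0,0,0,1],[0,0,14,0,0,0,1],[0,0,11,0,0,0,1],[0,0,8,0,0,0,1],[0,0,4,0,0,0,1],[0,0,3,0,0,0,1],[0,0,0,0,0,0,1],[0,0,0,0,0,0,1]]]'
python3 to.py 548.8 275.8 125.7 99.6
python3 - <<'E'
from h import *
e=grab('side'); crop(e,'pics/p4.png',190,60,310,170,6)
E
```

```text
clock: 30.82
position: [0.5491, 0.2771, 0.1323]
tcp_rot: [179.9, -0.0, 99.7]
ft_force: [0.7, -0.2, -2.3]
width: 0.096
pos [549.1 277.1 132.3] rpy [ 1.7994e+02 -1.0000e-02  9.9680e+01] w 0.096 t 30.82 F [ 0.7 -0.2 -2.3]
turn first: [ 0.0011 -0.0002  0.0015] then shift(in goal axes): [-1.2 -0.5  6.6] | shift in present axes [-1.2 -0.5  6.6]
```

View pics/p4.png

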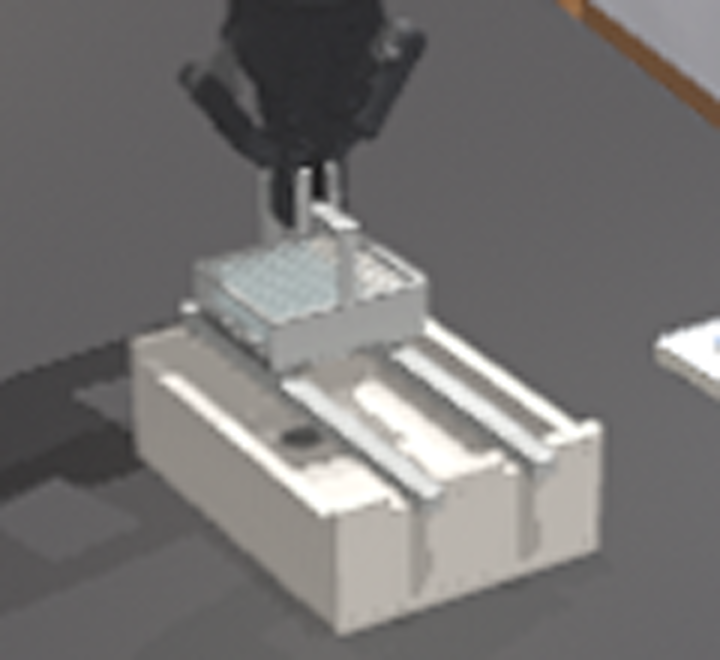

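The carrier is level just above both bars at crop (310,310). Setting it down gently.

```bash
python3 -m jog '[[[-1,0,2,0,0,0,1],[0,0,1.5,0,0,0,1],[0,0,1,0,0,0,1],[0,0,0.7,0,0,0,1],[0,0,0,0,0,0,1],[0,0,0,0,0,0,1],[0,0,0,0,0,0,1]]]'
python3 -m jog '[[[0,0,0.7,0,0,0,1],[0,0,0,0,0,0,1],[0,0,0,0,0,0,1]]]'
python3 to.py 548.8 275.8 125.7 99.6
```

```text
clock: 31.45
position: [0.5488, 0.2759, 0.1265]
tcp_rot: [180.0, -0.0, 99.7]
ft_force: [-0.3, -0.4, -1.9]
width: 0.1
clock: 31.7
position: [0.5488, 0.2759, 0.1258]
tcp_rot: [180.0, -0.0, 99.7]
ft_force: [-0.1, -0.5, -2.8]
width: 0.096
pos [548.8 275.9 125.8] rpy [180.    -0.    99.69] w 0.096 t 31.7 F [-0.1 -0.5 -2.8]
turn first: [ 0.0001 -0.      0.0015] then shift(in goal axes): [-0.1 -0.   0.1] | shift in present axes [-0.1 -0.   0.1]
```

```bash
python3 -m jog '[[[0,0,0.5,0,0,0,1],[0,0,0,0,0,0,1],[0,0,0,0,0,0,1]]]'
python3 -m jog '[[[0,0,0.3,0,0,0,1],[0,0,0,0,0,0,1],[0,0,0,0,0,0,1]]]'
```

```text
clock: 31.95
position: [0.5489, 0.276, 0.1257]
tcp_rot: [180.0, -0.0, 99.7]
ft_force: [-0.4, -0.5, 0.3]
width: 0.1
clock: 32.2
position: [0.5489, 0.276, 0.1257]
tcp_rot: [180.0, -0.0, 99.7]
ft_force: [-2.7, -1.8, 4.4]
width: 0.097
```

```bash
python3 -m jog '[[[0,0,0,0,0,0,0.85],[0,0,0,0,0,0,0.75],[0,0,0,0,0,0,0.6],[0,0,0,0,0,0,0.4],[0,0,0,0,0,0,0.3],[0,0,-5,0,0,0,0.3],[0,0,-12,0,0,0,0.3],[0,0,-18,0,0,0,0.3],[0,0,-18,0,0,0,0.3],[0,0,-18,0,0,0,0.3],[0,0,-12,0,0,0,0.3],[0,0,-7,0,0,0,0.3]]]'
python3 -m jog '[[[0,0,0,0,0,0.03,0.3],[0,0,0,0,0,0.04,0.3],[0,0,0,0,0,0.04,0.3],[0,0,0,0,0,0.028,0.3],[0,0,0,0,0,0,0.3]]]'
python3 to.py 462.4 -150.2 215 91.8
python3 - <<'E'
from h import *
e=grab('side'); crop(e,'pics/p5.png',190,60,310,170,6)
E
```

```text
clock: 33.2
position: [0.5499, 0.2763, 0.2184]
tcp_rot: [179.8, -0.1, 99.7]
ft_force: [-0.6, -0.3, 0.7]
width: 0.704
clock: 33.62
position: [0.5485, 0.2758, 0.2146]
tcp_rot: [-180.0, 0.0, 91.7]
ft_force: [-0.1, -0.5, -0.2]
width: 0.701
pos [548.5 275.8 214.6] rpy [-1.7996e+02  1.0000e-02  9.1750e+01] w 0.701 t 33.62 F [-0.1 -0.5 -0.2]
turn first: [-0.0007  0.0003 -0.0009] then shift(in goal axes): [-4.231e+02 -9.950e+01 -4.000e-01] | shift in present axes [-4.232e+02 -9.910e+01 -2.000e-01]
```

View pics/p5.png

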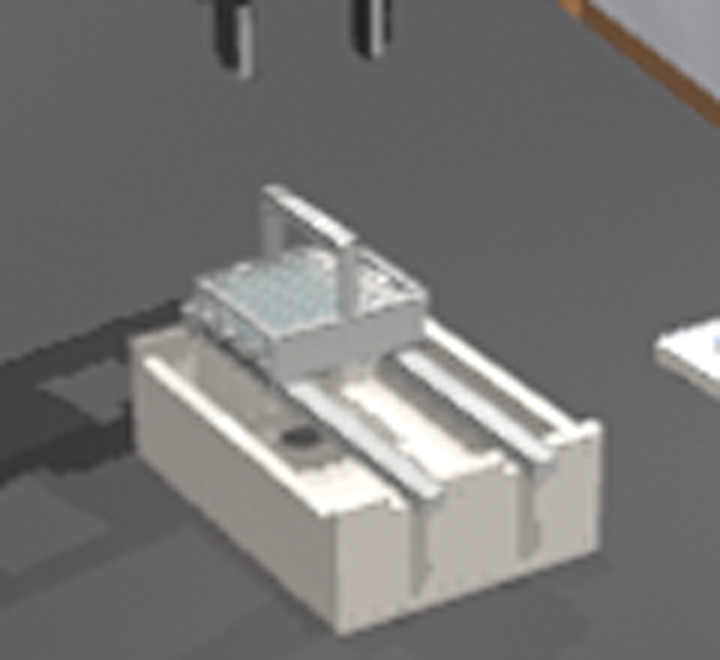

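The large carrier stands upright on both bars. Now the small one.

```bash
python3 -m jog '[[[-10,-2.3,0,0,0,0,0.3],[-18,-4.2,0,0,0,0,0.3],[-25,-5.9,0,0,0,0,0.3],[-31.7,-7.4,0,0,0,0,0.3],[-31.7,-7.4,0,0,0,0,0.3],[-31.7,-7.4,0,0,0,0,0.3],[-31.7,-7.4,0,0,0,0,0.3],[-31.7,-7.4,0,0,0,0,0.3],[-31.7,-7.4,0,0,0,0,0.3],[-31.7,-7.4,0,0,0,0,0.3],[-31.7,-7.4,0,0,0,0,0.3],[-31.7,-7.4,0,0,0,0,0.3]]]'
python3 -m jog '[[[-31.7,-7.4,0,0,0,0,0.3],[-25,-5.9,0,0,0,0,0.3],[-18,-4.2,0,0,0,0,0.3],[-10,-2.3,0,0,0,0,0.3],[0,0,0,0,0,0,0.3],[0,0,0,0,0,0,0.3],[0,0,0,0,0,0,0.3],[0,0,0,0,0,0,0.3]]]'
python3 to.py 462.4 -150.2 57 91.8
python3 - <<'E'
from h import *
import fit
d=grab('wrist'); cv2.imwrite('pics/w10.png',d['frame']); fit.allfit('wrist')
E
```

```text
clock: 34.67
position: [0.4792, -0.0665, 0.215]
tcp_rot: [180.0, 0.0, 91.8]
ft_force: [0.4, 0.2, -0.1]
width: 0.701
clock: 35.33
position: [0.4633, -0.149, 0.2149]
tcp_rot: [-180.0, -0.0, 91.9]
ft_force: [0.1, 0.9, 0.4]
width: 0.7
pos [ 463.3 -149.   214.9] rpy [-1.800e+02 -2.000e-02  9.187e+01] w 0.7 t 35.33 F [0.1 0.9 0.4]
turn first: [-0.     -0.0003  0.0012] then shift(in goal axes): [ -1.2  -1.  157.9] | shift in present axes [ -1.2  -1.  157.9]
wrist bar 41 (array([ 504.6, -140.9]), array([ 1.3, 23. ]), 3.6) z 0.0137
wrist bar 31 (array([ 505.1, -162.8]), array([ 1.8, 15.3]), 0.8) z 0.0138
wrist bar 752 (array([ 556.2, -192.1]), array([78.4, 12.3]), 84.0) z 0.0137
wrist bar 115 (array([ 546.1, -287.3]), array([30.7, 10.5]), 84.4) z 0.0136
wrist handle 699 (array([ 462., -150.]), array([ 9.9, 50.5]), 1.9) z 0.0716
wrist byst 3245 (array([450.2, -34.6]), array([90.9, 85.6]), 1.8) z 0.0298
wrist byst 1337 (array([582.5, -44.5]), array([248. ,  51.2]), 18.3) z 0.0366
```

View pics/w10.png

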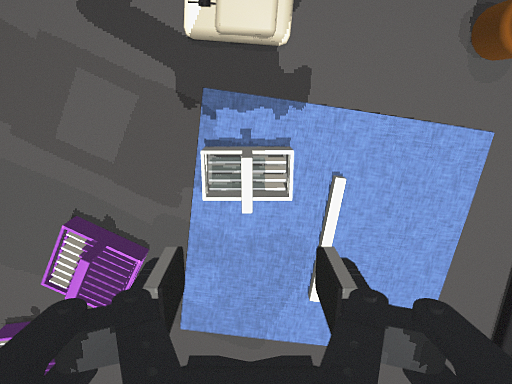

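The small steel carrier is at px (247,177), 50 mm handle, aligned with the tool. Descending.

```bash
python3 -m jog '[[[-1,-1.3,10,0,0,0,0.3],[0,0,20,0,0,0,0.3],[0,0,28,0,0,0,0.3],[0,0,28,0,0,0,0.3],[0,0,27,0,0,0,0.3],[0,0,18,0,0,0,0.3],[0,0,12,0,0,0,0.3],[0,0,7,0,0,0,0.3],[0,0,4,0,0,0,0.3],[0,0,2,0,0,0,0.3],[0,0,0,0,0,0,0.3],[0,0,0,0,0,0,0.3]]]'
python3 -m jog '[[[0,0,0,0,0,0,0.3],[0,0,0,0,0,0,0.3]]]'
python3 to.py 462 -150 57 91.8
python3 - <<'E'
from h import *
e=grab('side'); crop(e,'pics/g4.png',210,110,350,260,5)
E
```

```text
clock: 36.43
position: [0.4628, -0.1514, 0.0601]
tcp_rot: [179.9, 0.1, 91.8]
ft_force: [-0.0, -0.0, 0.2]
width: 0.7
clock: 36.6
position: [0.4625, -0.1513, 0.0598]
tcp_rot: [179.9, 0.0, 91.8]
ft_force: [-0.4, -0.0, -0.7]
width: 0.701
pos [ 462.5 -151.3   59.8] rpy [1.7991e+02 4.0000e-02 9.1770e+01] w 0.701 t 36.6 F [-0.4 -0.  -0.7]
turn first: [ 0.0016  0.0008 -0.0005] then shift(in goal axes): [ 1.3 -0.5  2.8] | shift in present axes [ 1.3 -0.5  2.8]
```

View pics/g4.png

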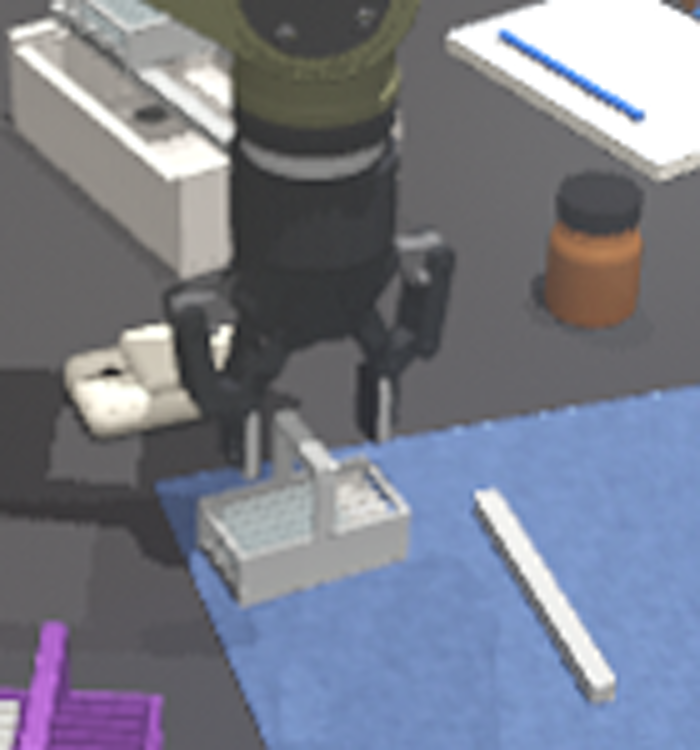

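The fingers straddle the handle at crop (305,440). Gripping and lifting.

```bash
python3 -m jog '[[[1,0,2,0,0,0,0.4],[0,0,0,0,0,0,0.6],[0,0,0,0,0,0,0.75],[0,0,0,0,0,0,0.85],[0,0,0,0,0,0,1],[0,0,0,0,0,0,1],[0,0,0,0,0,0,1],[0,0,0,0,0,0,1]]]' 60
python3 to.py 462 -150 57 91.8
python3 -m jog '[[[0,0,-2,0,0,0,1],[0,0,-4,0,0,0,1],[0,0,-8,0,0,0,1],[0,0,-12,0,0,0,1],[0,0,-18,0,0,0,1],[0,0,-22,0,0,0,1],[0,0,-24,0,0,0,1],[0,0,-24,0,0,0,1],[0,0,-20,0,0,0,1],[0,0,-14,0,0,0,1],[0,0,-8,0,0,0,1],[0,0,-4,0,0,0,1]]]'
python3 -m jog '[[[0,0,0,0,0,-0.02,1],[0,0,0,0,0,-0.03,1],[0,0,0,0,0,-0.037,1],[0,0,0,0,0,-0.03,1],[0,0,0,0,0,-0.02,1],[0,0,0,0,0,0,1]]]'
python3 to.py 565.4 177.2 220 99.6
python3 - <<'E'
from h import *
e=grab('side'); crop(e,'pics/g5.png',210,60,350,210,5)
E
```

```text
clock: 37.32
position: [0.4616, -0.15, 0.0568]
tcp_rot: [-180.0, -0.0, 91.8]
ft_force: [-0.7, -0.5, -0.4]
width: 0.1
pos [ 461.6 -150.    56.8] rpy [-1.7997e+02 -1.0000e-02  9.1770e+01] w 0.1 t 37.32 F [-0.7 -0.5 -0.4]
turn first: [-0.0005 -0.0002 -0.0004] then shift(in goal axes): [-0.1  0.4 -0.2] | shift in present axes [-0.1  0.4 -0.2]
clock: 38.32
position: [0.4626, -0.1503, 0.2196]
tcp_rot: [179.8, 0.1, 91.8]
ft_force: [-0.6, -0.0, -2.0]
width: 0.1
clock: 38.82
position: [0.4612, -0.1497, 0.2156]
tcp_rot: [-179.9, -0.1, 99.7]
ft_force: [0.1, -0.1, -1.7]
width: 0.098
pos [ 461.2 -149.7  215.6] rpy [-1.7989e+02 -7.0000e-02  9.9670e+01] w 0.098 t 38.82 F [ 0.1 -0.1 -1.7]
turn first: [-0.0019 -0.0013  0.0013] then shift(in goal axes): [305.  157.2  -4.4] | shift in present axes [304.8 157.6  -4.3]
```

View pics/g5.png

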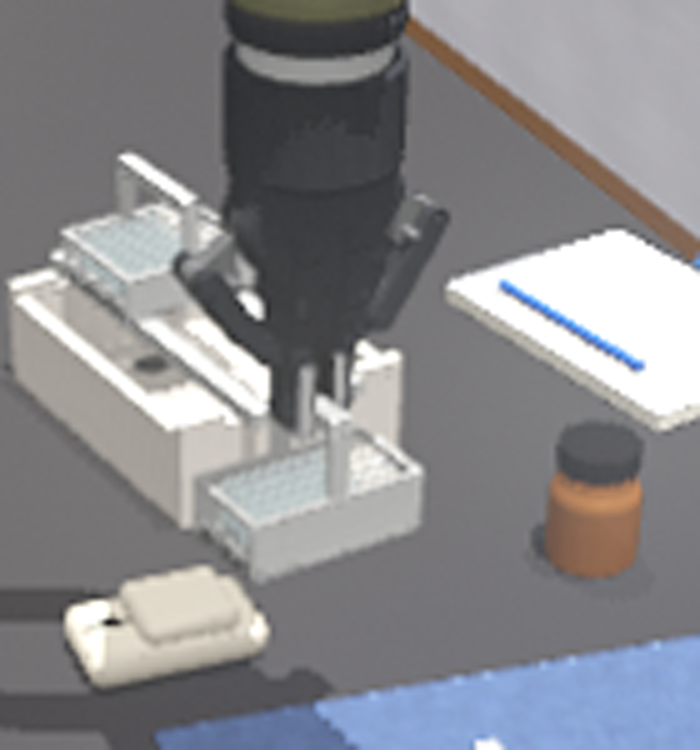

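The small carrier hangs level, about 1.7 N. Carrying it to the other half.

```bash
python3 -m jog '[[[6,3,0,0,0,0,1],[12,6,0,0,0,0,1],[18,9.5,0,0,0,0,1],[25.9,13.4,0,0,0,0,1],[25.9,13.4,0,0,0,0,1],[25.9,13.4,0,0,0,0,1],[25.9,13.4,0,0,0,0,1],[25.9,13.4,0,0,0,0,1],[25.9,13.4,0,0,0,0,1],[25.9,13.4,0,0,0,0,1],[25.9,13.4,0,0,0,0,1],[25.9,13.4,0,0,0,0,1]]]'
python3 -m jog '[[[18,9.5,0,0,0,0,1],[12,6,0,0,0,0,1],[6,3,0,0,0,0,1],[0,0,0,0,0,0,1],[0,0,0,0,0,0,1],[0,0,0,0,0,0,1],[0,0,0,0,0,0,1]]]'
python3 to.py 565.4 177.2 125.7 99.6
python3 - <<'E'
from h import *
import fit
d=grab('wrist'); cv2.imwrite('pics/w11.png',d['frame']); 
C=cloud(d);Z=C[...,2]
m=(Z>.125)&(Z<.155)&(C[...,1]>.225)&(C[...,0]>.5)&(C[...,0]<.6)
print('large handle',m.sum(),fit.rect(C[m]),np.median(Z[m]))
E
```

```text
clock: 39.87
position: [0.554, 0.1406, 0.2167]
tcp_rot: [-180.0, -0.0, 99.6]
ft_force: [0.9, -0.2, -1.4]
width: 0.095
clock: 40.45
position: [0.5661, 0.1761, 0.217]
tcp_rot: [-180.0, 0.0, 99.5]
ft_force: [-0.4, -0.1, -1.4]
width: 0.096
pos [566.1 176.1 217. ] rpy [-1.800e+02  1.000e-02  9.955e+01] w 0.096 t 40.45 F [-0.4 -0.1 -1.4]
turn first: [-0.0001  0.0002 -0.0009] then shift(in goal axes): [ 1.2 -0.5 91.3] | shift in present axes [ 1.2 -0.5 91.3]
large handle 1934 (array([551. , 268.7]), array([ 9.7, 66.9]), 9.8) 0.14091432315425428
```

View pics/w11.png

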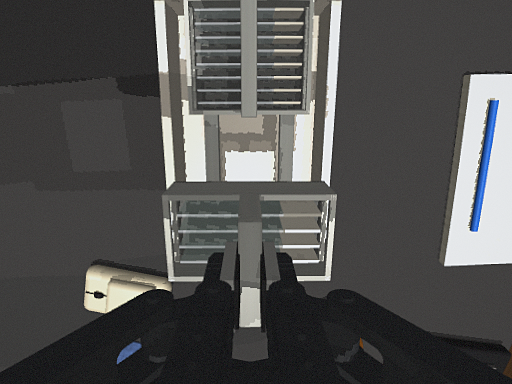

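The large carrier is verified at basin x ≈ 1, y ≈ 49 mm (wrist px (250,60)). The small carrier is aligned over the other half, so I'm lowering it.

```bash
python3 -m jog '[[[0,0,5,0,0,0,1],[0,0,12,0,0,0,1],[0,0,16,0,0,0,1],[0,0,16,0,0,0,1],[0,0,14,0,0,0,1],[0,0,10,0,0,0,1],[0,0,6,0,0,0,1],[0,0,4,0,0,0,1],[0,0,2,0,0,0,1],[0,0,0,0,0,0,1],[0,0,0,0,0,0,1],[0,0,0,0,0,0,1]]]'
python3 to.py 565.4 177.2 125.7 99.6
python3 - <<'E'
from h import *
e=grab('side'); crop(e,'pics/p6.png',190,60,310,170,6)
E
```

```text
clock: 41.5
position: [0.5668, 0.1773, 0.1329]
tcp_rot: [179.9, -0.0, 99.6]
ft_force: [-0.0, 0.8, -1.2]
width: 0.095
pos [566.8 177.3 132.9] rpy [179.9   -0.    99.63] w 0.095 t 41.5 F [-0.   0.8 -1.2]
turn first: [ 0.0017 -0.0001  0.0005] then shift(in goal axes): [ 0.1 -1.4  7.2] | shift in present axes [ 0.1 -1.4  7.2]
```

View pics/p6.png

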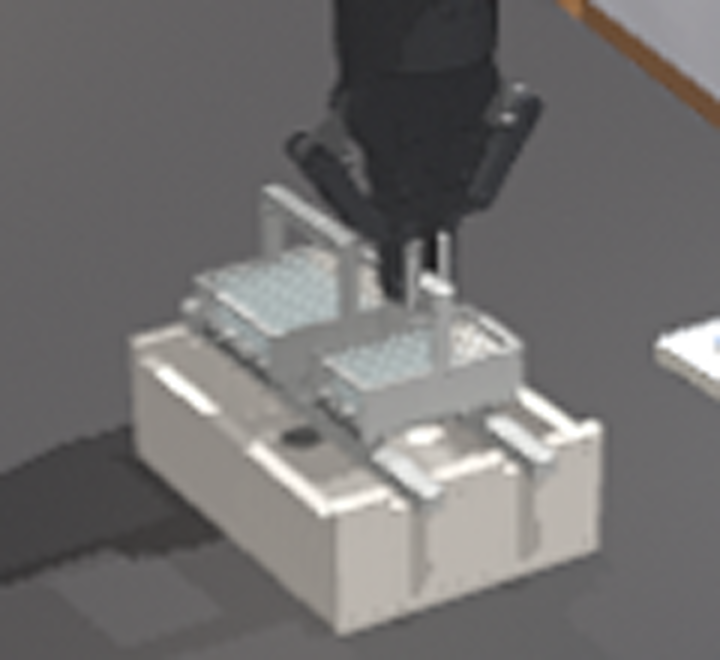

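The small carrier is level just above the bars at crop (430,380). Final lowering.

```bash
python3 -m jog '[[[0,-1,2,0,0,0,1],[0,0,1.5,0,0,0,1],[0,0,1,0,0,0,1],[0,0,0.8,0,0,0,1],[0,0,0,0,0,0,1],[0,0,0,0,0,0,1],[0,0,0,0,0,0,1]]]'
python3 -m jog '[[[0,0,0.6,0,0,0,1],[0,0,0,0,0,0,1],[0,0,0,0,0,0,1]]]'
python3 -m jog '[[[0,0,0.4,0,0,0,1],[0,0,0,0,0,0,1],[0,0,0,0,0,0,1]]]'
```

```text
clock: 42.13
position: [0.5653, 0.177, 0.1266]
tcp_rot: [180.0, -0.0, 99.6]
ft_force: [-0.1, 0.2, -1.5]
width: 0.099
clock: 42.38
position: [0.5652, 0.177, 0.126]
tcp_rot: [180.0, 0.0, 99.6]
ft_force: [-0.1, -0.4, -0.7]
width: 0.104
clock: 42.63
position: [0.5653, 0.177, 0.1257]
tcp_rot: [180.0, 0.0, 99.6]
ft_force: [-0.7, 0.0, -1.3]
width: 0.099
```

```bash
python3 -m jog '[[[0,0,0.5,0,0,0,1],[0,0,0,0,0,0,1],[0,0,0,0,0,0,1]]]'
python3 -m jog '[[[0,0,0.2,0,0,0,1],[0,0,0,0,0,0,1],[0,0,0,0,0,0,1]]]'
```

```text
clock: 42.88
position: [0.5653, 0.177, 0.1257]
tcp_rot: [180.0, 0.0, 99.6]
ft_force: [-2.6, -0.4, 2.8]
width: 0.097
clock: 43.13
position: [0.5654, 0.177, 0.1257]
tcp_rot: [180.0, 0.0, 99.6]
ft_force: [-3.4, -0.7, 5.4]
width: 0.097
```

Seated. Releasing, rising, then a final check.

```bash
python3 -m jog '[[[0,0,0,0,0,0,0.85],[0,0,0,0,0,0,0.75],[0,0,0,0,0,0,0.6],[0,0,0,0,0,0,0.4],[0,0,0,0,0,0,0.3],[0,0,-5,0,0,0,0.3],[0,0,-12,0,0,0,0.3],[0,0,-20,0,0,0,0.3],[0,0,-25,0,0,0,0.3],[0,0,-25,0,0,0,0.3],[0,0,-25,0,0,0,0.3],[0,0,-20,0,0,0,0.3]]]'
python3 -m jog '[[[0,0,-15,0,0,0,0.3],[0,0,-8,0,0,0,0.3],[20,0,0,0,0,0,0.3],[25,0,0,0,0,0,0.3],[10,0,0,0,0,0,0.3],[0,0,0,0,0,0,0.3],[0,0,0,0,0,0,0.3],[0,0,0,0,0,0,0.3],[0,0,0,0,0,0,0.3]]]'
python3 - <<'E'
from h import *
import fit
d=grab('wrist'); cv2.imwrite('pics/w12.png',d['frame']); C=cloud(d);Z=C[...,2]
c=np.array([557.1,226.5]);a=np.radians(9.6);M=np.array([[np.cos(a),np.sin(a)],[-np.sin(a),np.cos(a)]])
bas=(C[...,0]>.43)&(C[...,0]<.68)&(C[...,1]>.08)&(C[...,1]<.38)
def cc(m,n):
    k,l=cv2.connectedComponents(m.astype(np.uint8))
    for i in range(1,k):
        q=C[l==i]
        if len(q)>150:
            r=fit.rect(q); print(n,len(q),'basin xy',(M@(r[0]-c)).round(1),r[1],r[2],'z',np.median(q[:,2]).round(4))
cc(bas&(Z>.125)&(Z<.16),'handle'); cc(bas&(Z>.0885)&(Z<.115),'body'); cc(bas&(Z>.0685)&(Z<.078),'bars')
e=grab('side'); crop(e,'pics/p7.png',170,60,410,260,3.3)
fit.allfit('scene')
E
```

```text
clock: 44.13
position: [0.5659, 0.1772, 0.2608]
tcp_rot: [179.8, -0.0, 99.6]
ft_force: [-0.6, -0.5, 0.7]
width: 0.699
clock: 44.88
position: [0.5561, 0.2303, 0.2797]
tcp_rot: [-180.0, 0.0, 99.6]
ft_force: [-0.2, 0.6, -0.4]
width: 0.7
handle 1170 basin xy [ 1.1 49.4] [ 9.4 79.1] 9.4 z 0.1408
handle 615 basin xy [  0.4 -49.9] [ 9.3 49.8] 9.6 z 0.1406
body 687 basin xy [-24.6  49.3] [39.3 79.6] 9.5 z 0.1006
body 708 basin xy [26.6 49.3] [39.4 79.6] 9.7 z 0.1006
body 1410 basin xy [  0.5 -50.3] [90.2 51. ] 9.6 z 0.0997
body 154 basin xy [ 22.5 -36.4] [32.1  1.5] 9.7 z 0.0956
body 165 basin xy [-21.6 -45.6] [31.7  2.3] 8.9 z 0.097
body 177 basin xy [ 22.4 -45.8] [32.   2.6] 10.0 z 0.0971
body 164 basin xy [-21.7 -54.5] [31.7  2.1] 9.8 z 0.0963
body 164 basin xy [ 22.4 -54.4] [31.9  2.5] 9.0 z 0.0966
body 169 basin xy [-21.7 -63.6] [31.7  2. ] 10.2 z 0.0963
body 168 basin xy [ 22.3 -63.6] [31.7  2.2] 10.0 z 0.0964
bars 397 basin xy [-30.9 105.1] [12. 30.] 7.9 z 0.0707
bars 392 basin xy [ 32.7 105.6] [12.1 29.1] 11.3 z 0.0708
bars 1826 basin xy [-23.6  48.9] [36.1 73.1] 9.5 z 0.074
bars 1758 basin xy [25.5 49.2] [36.7 72.6] 9.3 z 0.0739
bars 729 basin xy [  0.5 -11.5] [89.8 28.5] 9.4 z 0.0709
bars 244 basin xy [ -30.9 -104.2] [11.8 29.2] 7.8 z 0.0705
bars 257 basin xy [  32.5 -105.1] [11.8 30.9] 10.7 z 0.0705
scene bar 193 (array([ 552.7, -227. ]), array([149.5,  17.1]), 85.2) z 0.0144
scene rim 1016 (array([558.5, 227.1]), array([154. , 242.6]), 8.3) z 0.0651
scene lugs 556 (array([596.5, 213.4]), array([249. , 138.7]), 74.4) z 0.0728
scene byst 291 (array([451.4,   3.1]), array([52.4, 96.3]), 87.5) z 0.0293
scene byst 122 (array([526. , 111.2]), array([55.2, 17.2]), 0.5) z 0.0541
scene byst 392 (array([705. ,  -4.3]), array([49.2, 49.6]), 12.1) z 0.066
scene byst 650 (array([819.5, -60.4]), array([ 60.9, 118.9]), 0.1) z 0.0238
```

View pics/w12.png

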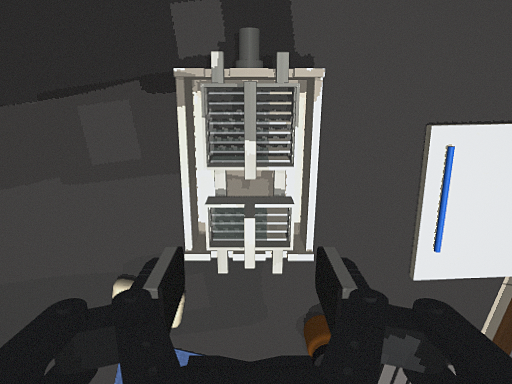

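View pics/p7.png

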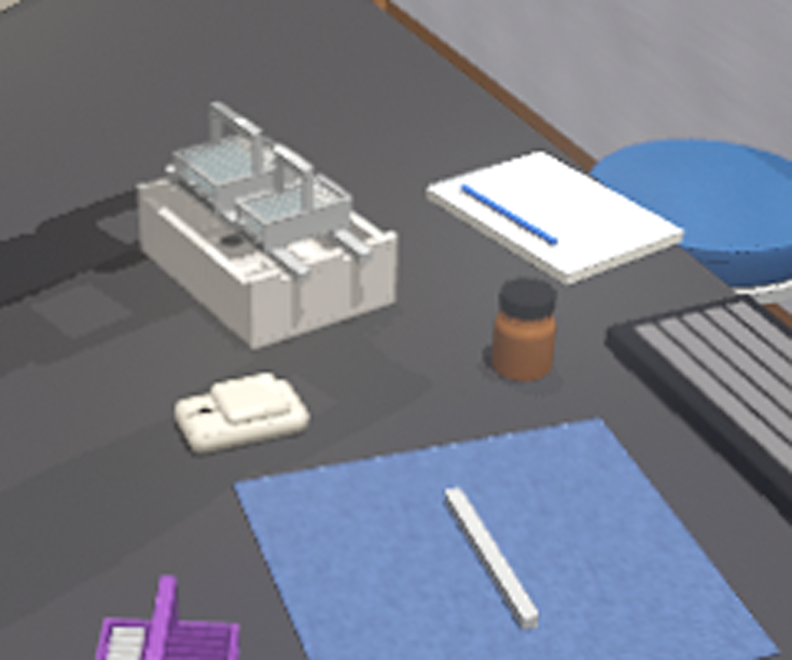

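Both carriers stand on the bars: large at wrist px (250,125) on the nozzle half, small at (250,225). The short bar, jar and mouse are unmoved, and the gripper is clear, so I'm handing in.

```bash
python3 -c "
from station import arm
print(arm.job_done())"
```

```text
the job is handed in; nothing more can be done
None
```

I laid both long bars across the basin, one in each pair of notches. Both carriers now stand on the bars, and I handed the job in at about 45 s on the robot's clock. No verdict was reported.

The last checks, in the basin frame, were all within tolerance:

| Item | Basin x (mm) | Basin y (mm) | Other |
|---|---|---|---|
| Long bar, −x notches | −31 | ≈ 0 | tops at about 72 mm after allowing for about 1.2 mm the wrist camera reads low |
| Long bar, +x notches | +33 | ≈ 0 | same height |
| Large carrier (nozzle half) | 1 | 49 | handle at 9.4°, basin at 9.6° |
| Small carrier (other half) | 0.5 | −50 | handle at 9.6° |

- **Carriers:** the handle tops read about 141 mm against the expected 142 mm, which fits them standing flat on both bars.
- **Gripper:** it was open, raised clear and touching nothing when I handed in.
- **Bystanders:** the short bar, jar and mouse read within about 2 mm of where they started, which is inside camera error.

The scene and side cameras differed by 3–5 mm in y, so I worked from the wrist camera; its sizes for the bars, basin and handles matched those given. No check failed.

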